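# Turn the set biscuit out onto the serving tray

### The job

A biscuit has set with its domed, chocolate-coated face down on the rimmed baking tray. Take the cranked turner out of the drainer, where it stands head up, lay it down on the worktop and let go, then take it again by its handle, slide the blade under the biscuit, lift it, and with a turn of the wrist flip it over so that it lies flat and coated face up on the marble serving tray beside the macarons. Do not touch the biscuit with the fingers, drop or throw it, or disturb the macarons, and at the end leave the turner lying on the worktop or the baking tray.

Things in the scene. Friction and masses are not known exactly. Their poses are not given: they have to be found in the camera images.
- turner: Cranked turner (cake lifter), 221 mm, about 0.11 kg, loose; at first head up in the drainer, leaning up to 9 deg. Origin: butt of the handle; z runs along the handle to the blade, x to the side the blade is set off to, y across the blade. In use +x is down: blade flat, handle level 36 mm above its underside. Let go, it rocks back until the butt rests too, nose up 11 deg.
- turner_rod (a point): Middle of the turner's straight steel rod, z = 114 mm in its frame, axes as the turner's. The rod, 8 mm (x) by 10 mm (y), z = 88 to 129 mm, stands free above the drainer. The blade overhangs it on the +x side, so take it with the gripper tilted, coming from the -x side, closing along y.
- turner_handle (a point): On the axis of the turner's black handle, 43 mm from the butt, axes as the turner's. The handle is 14 mm (x) by 20 mm (y) and runs from z = 0 to 88 mm: hold it here for work, closing along y.
- turner_tip (a point): Middle of the blade's front edge on its underside, at x = 36, y = 0, z = 221 mm in the turner's frame, axes as the turner's. The blade is flat, 64 mm wide (y), 62 mm long (z = 159 to 221 mm), 2 mm thick, parallel to the handle; a slanting strip 16 mm wide joins its rear edge to the rod's end (z = 127 mm).
- drainer: Slim steel cutlery drainer, fixed, 85 mm (x) by 31 mm (y), 82 mm high. Origin: centre of its underside, z up; x points roughly to the robot's left. Three wells in a row along x, each 27 by 28 mm, floor 1.5 mm up. The turner stands in the well at x = -28 mm, its x along the drainer's; a fixed teaspoon in the well at x = 28 mm reaches 136 mm up.
- worktop_free (a point): A fixed point on the worktop surface (z = 0) in front of the sink, between drainer and baking tray, where there is room to lay the turner down, handle towards the drainer: 24 cm free along y, bare from x = 0.34 m (front edge) to 0.47 m (rim of the sink).
- baking_tray: Rimmed baking tray of dark steel, 180 mm (x) by 222 mm (y), fixed: it does not slip when pushed. Origin: centre of its underside, z up. Floor top at z = 2 mm; upright rim 14 mm high and 3 mm thick all round, inner faces at x = +-87 and y = +-108 mm. The biscuit slides on it until the rim stops it.
- biscuit: Round rigid biscuit, 70 mm across, 12 mm thick, about 30 g, loose. Origin: centre of its coated face, which is down at first; z points from there through the biscuit to the flat baked face (so z is down once turned). The coated face is flat to 18 mm from the centre, then domed up to the edge 5 mm clear of the tray: a blade goes under once the biscuit is held from sliding.
- serving_tray: Marble serving tray, fixed: slab 135 mm (x) by 440 mm (y), top at z = 22 mm; brass handles at y = +-208 mm reach 61 mm up. Origin: centre of its underside at worktop level, z up. The -y end points away from the robot and bears the macarons (y = -30 to -148 mm); the +y half, towards the robot, is free.
- macaron_0: Macaron, 44 mm across, 25 mm high, loose on the serving tray; must stay put. Origin: centre of its underside.
- macaron_1: Macaron, as macaron_0.
- macaron_2: Macaron, as macaron_0.
Things that resemble listed ones, but are neither listed nor needed, are in the scene too. There is more than one size of the biscuit; the job needs the middle-sized.

How it is judged:
By the outcome, as a careful person would: the job done as asked, in the order asked, and still so for the second after the job is handed in, with the robot touching nothing.
It also fails if it takes over 69 s, if anything falls off the work surface, if the arm or the gripper's body presses on something with over 40 N, if the wrist force passes 120 N, or if a joint passes its speed limit or range.

### The arm

A 7-joint arm with a two-finger parallel gripper is mounted at the origin on a cart in front of the work surface, level with it; the furniture and walls round the work are solid. World frame = base frame: x ahead of the robot, y to its left, z up, the work surface at z = 0. Lengths are in m, angles in rad, forces in N, time in s.
With the tool pointing down it reaches from about 0.35 to 0.9 m from the base axis. Payload 8.1 kg.
Tool frame: the origin (TCP) lies midway between the tips of the shut fingers; the grasp point (between the pads) lies arm.tcp_to_grasp behind it (arm.tcp_to_grasp is the distance from the TCP to the grasp point, in m); z points along the fingers, y is the line along which they close (so a half turn about z gives the same grasp; the last joint's range is limited). The gripper opens to 92 mm and grips with 3 to 60 N. Pads are 19 mm wide; open, the fingers measure 130 mm over their backs; the gripper's body (75 mm by 190 mm) begins 47 mm behind the grasp point.
Start: joints at [-1.268, 0.434, 0.025, 1.573, -0.012, 1.134, -0.075], TCP at [0.247, 0.574, 0.227] pointing down, gripper open.
Joint ranges: [-2.62, 2.62], [-0.44, 2.09], [-1.27, 1.32], [0.08, 2.57], [-1.32, 4.46], [0.12, 2], [-2.74, 2.74]. Speed limits (rad/s): [2.22, 2.22, 3.01, 3.01, 3.14, 3.14, 3.14].

### API

Orientations are given as a rotation vector (axis times angle).
In Python, from cell import observe, get_image, arm gives the robot as it stands. The module is installed in compiled form; this text tells all that it offers.
- The arm moves only by the tool drive_tool, never from a script. Its argument "steps" is a list of rows, each a list of 5 numbers: the closure, from 0 (fully open) to 1 (shut), then the shift along the world's x, y, z in mm, then the turn about the world's z in rad. In form: [[hand, x, y, z, roll], ...]. A call has 1 to 20 rows; each row shifts and turns the commanded pose from where the row before left it; what a row does not reach is not made up. A row lasts 1/12 s, in which the tool goes at most 41.7 mm and 7.16 degrees, less where a joint would pass 70% of its speed; a pose out of reach is approached as far as the arm can. A call with a gripper value outside its range is refused whole. The fingers move at their own pace and stop on an object; "grip_force" is the grip in N (left out, the last holds). Time passes only in rows, so rows that do not move let the fingers close. It gives the time, the measured TCP pose, the force, the opening and the grip force at its end, in the units of the state.
- observe(): the state, without advancing time (a new reading comes with each control period).
- get_image(name): name is "scene" or "top" or "wrist"; returns a dict with "image" (400x640x3 uint8, red, green, blue), "vfov" (degrees; the focal length in pixels is half the picture's height over the tangent of half this angle, whatever the lens; pixels are square), "cx", "cy" (the principal point, pixels), "k1" (the pictures are not rectified: a ray, as slopes to the right and down, at radius r is drawn at 1 + k1 r^2 times it, then the intrinsics apply), "xyz" and "attitude" of the camera in the world. Camera axes: x right, y down, z forward; pixel columns grow to the right and rows downward; lengths in m; the calibration is good to about 2 mm. A picture is of the moment at which its call begins. There is no depth.
- arm.sign_off(): hands the job in; it is judged then, once.
The state is a dict: "clock": time; "joints": joint angles; "dq": joint speeds; "joint_efforts": joint torques, N m; "position": TCP position; "ee_rot": TCP orientation; "force": force on the tool from outside, world axes, zero at the start; "ft_torque": the same for the moment, N m; "width": opening from 0.0 (shut) to 1.0 (fully open); "gripper_force": force on a finger pad.
Only numpy, scipy, OpenCV 4.12 (cv2) and the standard library are available. Lean on these libraries where they do the work, as an engineer would, in place of code of your own. Each camera call takes 0.05 s, during which the arm holds its last target. There are 200 camera calls.

## Working session

There is one attempt and no reset: what is moved stays moved. The work goes in short steps, Python scripts to look and compute and a tool call to move; the robot and the scene stay as the last step left them, time stands still between calls to the robot, and variables do not carry over. Pictures are saved under pics/ and viewed, at most 10 in all, crops included, and the job is handed in when it is done.

Besides the shell and the picture viewer there is one more tool, called after "Emit:" as name(argument=value, ...) on one line, values as JSON. drive_tool: Moves the arm, as the interface text tells. Its arguments: {"type":"object","properties":{"steps":{"type":"array"},"grip_force":{"type":"number"}},"required":["steps"]}

```bash
mkdir -p pics; ls; cat > h.py <<'E'
import numpy as np, cv2
from scipy.spatial.transform import Rotation as R
from cell import observe, get_image, arm
def snap(n,f):
    d=get_image(n); cv2.imwrite('pics/'+f+'.png',d['image'][:,:,::-1]); np.save('pics/'+f+'.npy',d,allow_pickle=True); return d
def load(f): return np.load('pics/'+f+'.npy',allow_pickle=True).item()
def Rc(d):
    a=np.array(d['attitude'],float); return a if a.shape==(3,3) else R.from_rotvec(a).as_matrix()
def ray(d,u,v):
    f=200/np.tan(np.radians(d['vfov'])/2); x=np.array([(u-d['cx'])/f,(v-d['cy'])/f]); s=x.copy()
    for _ in range(30): s=x/(1+d['k1']*(s@s))
    return np.array(d['xyz'],float),Rc(d)@np.array([s[0],s[1],1])
def onz(d,u,v,z):
    o,r=ray(d,u,v); return o+r*(z-o[2])/r[2]
def onp(d,u,v,p,n):
    o,r=ray(d,u,v); return o+r*((np.array(p)-o)@n)/(r@n)
def proj(d,P):
    f=200/np.tan(np.radians(d['vfov'])/2); c=Rc(d).T@(np.array(P)-np.array(d['xyz'])); s=c[:2]/c[2]; s=s*(1+d['k1']*(s@s)); return s*f+[d['cx'],d['cy']]
E
python3 - <<'E'
from h import *
np.set_printoptions(precision=3,suppress=True)
for n in ['scene','top']:
    d=snap(n,n+'0'); print({k:d[k] for k in d if k!='image'})
print(observe()); print([a for a in dir(arm) if a[0]!='_'], arm.tcp_to_grasp)
E
```

```text
pics
{'vfov': 57.94802014281948, 'cx': 317.3771538663372, 'cy': 202.10003289314523, 'k1': -0.05329612452579254, 'xyz': array([-0.009, -0.402,  0.963]), 'attitude': array([-2.177,  1.103, -0.409])}
{'vfov': 56.36318175271283, 'cx': 321.5667165283014, 'cy': 192.70375390656412, 'k1': -0.003975968621441357, 'xyz': array([0.301, 0.041, 1.263]), 'attitude': array([-2.067,  2.129, -0.255])}
{'clock': 0.1, 'joints': array([-1.268,  0.435,  0.025,  1.574, -0.012,  1.134, -0.075]), 'dq': array([ 0.002, -0.004,  0.002, -0.004, -0.002, -0.   , -0.001]), 'joint_efforts': array([  0.003, -66.913,   0.988, -31.515,  -0.061,   0.037,   0.   ]), 'position': array([0.247, 0.574, 0.226]), 'ee_rot': array([-0.633, -3.077,  0.002]), 'force': array([ 0.097, -0.197, -0.055]), 'ft_torque': array([-0.017,  0.017, -0.001]), 'gripper_force': 0.0, 'width': 0.9972901035334204}
['PlanningError', 'sign_off', 'tcp_to_grasp'] 0.0188
```

View pics/scene0.png

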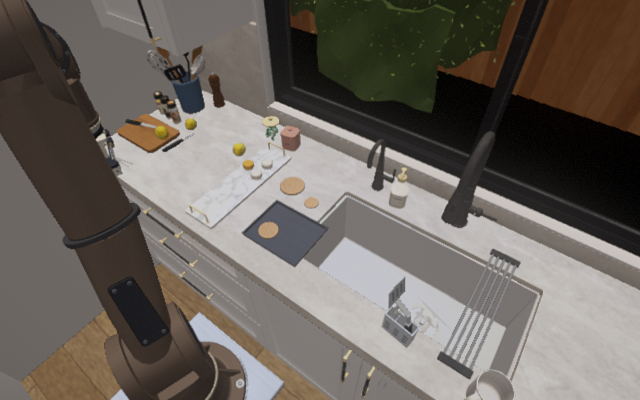

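View pics/top0.png

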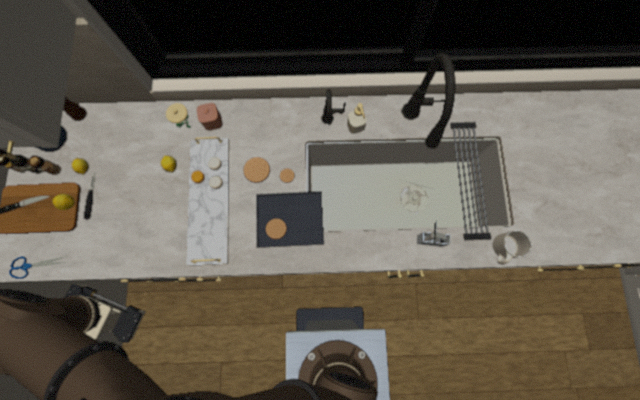

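The pictures show the turner's drainer at top (434,238), the baking tray at (290,218) with the middle-sized biscuit at (276,229) on it, and the marble tray at (208,200) with its macarons at the far end. The drive gives no tilt command, so I'll first test in free air how it treats orientation.

Emit:
drive_tool(steps=[[0,0,-20,30,0.1],[0,0,-20,30,0.1],[0,0,-20,30,0.1],[0,0,0,0,0]])

```text
clock: 0.43
position: [0.2486, 0.5131, 0.3229]
ee_rot: [0.16, 3.134, 0.01]
force: [0.9, 1.2, 0.6]
width: 1.001
gripper_force: 0.0
```

```bash
python3 - <<'E'
from h import *
np.set_printoptions(precision=3,suppress=True)
o=observe(); print(o['clock'],o['position'],o['ee_rot'],o['joints']); print(R.from_rotvec(o['ee_rot']).as_matrix())
d=load('top0')
for n,u,v,z in [('bisc',276,229,.014),('drainer',434,238,.08),('big',257,169,.012),('small',287,175,.012),('base',337,365,0),('traycorner',256,247,.014),('serv',208,262,.05)]: print(n,onz(d,u,v,z))
E
```

```text
0.4333 [0.249 0.513 0.323] [0.16  3.134 0.01 ] [-1.192  0.279 -0.03   1.563  0.01   1.292  0.246]
[[-0.995  0.102  0.004]
 [ 0.102  0.995  0.006]
 [-0.003  0.007 -1.   ]]
bisc [0.481 0.187 0.014]
drainer [ 0.428 -0.321  0.08 ]
big [0.695 0.253 0.012]
small [0.67  0.149 0.012]
base [ 0.049 -0.002  0.   ]
traycorner [0.423 0.253 0.014]
serv [0.376 0.4   0.05 ]
```

Roll is indeed yaw about the vertical. Next I'll see what the arm does at a reach limit, going straight up, clear of everything.

Emit:
drive_tool(steps=[[0,0,-10,41,0],[0,0,-10,41,0],[0,0,-10,41,0],[0,0,-10,41,0],[0,0,-10,41,0],[0,0,-10,41,0],[0,0,-10,41,0],[0,0,0,41,0],[0,0,0,41,0],[0,0,0,41,0],[0,0,0,41,0],[0,0,0,41,0],[0,0,0,41,0],[0,0,0,41,0]])

```text
clock: 1.6
position: [0.2388, 0.4279, 0.7017]
ee_rot: [0.166, 3.059, 0.23]
force: [-0.8, -0.4, -0.4]
width: 1.003
gripper_force: 0.0
```

```bash
python3 - <<'E'
from h import *
np.set_printoptions(precision=3,suppress=True)
o=observe(); print(o['clock'],o['position'],o['ee_rot'],o['joints']); print(R.from_rotvec(o['ee_rot']).as_matrix())
E
```

```text
1.6 [0.239 0.428 0.702] [0.166 3.059 0.23 ] [-1.703  0.121  0.683  0.878 -0.093  2.002  0.387]
[[-0.992  0.102  0.078]
 [ 0.113  0.983  0.145]
 [-0.061  0.153 -0.986]]
```

Emit:
drive_tool(steps=[[0,0,0,41,0],[0,0,0,41,0],[0,0,0,41,0],[0,0,0,41,0],[0,0,0,41,0],[0,0,0,41,0]])

```text
clock: 2.1
position: [0.2336, 0.4182, 0.7861]
ee_rot: [0.16, 2.947, 0.483]
force: [-0.3, -0.2, 0.1]
width: 0.997
gripper_force: 0.0
```

```bash
cat > st.py <<'E'
from h import *
np.set_printoptions(precision=3,suppress=True)
o=observe(); print(o['clock'],o['position'],o['joints'],o['force']); print(R.from_rotvec(o['ee_rot']).as_matrix())
E
python3 st.py
```

```text
2.1 [0.234 0.418 0.786] [-2.054  0.059  1.022  0.749 -0.07   2.002  0.379] [-0.265 -0.188  0.106]
[[-0.983  0.081  0.165]
 [ 0.129  0.942  0.309]
 [-0.131  0.325 -0.937]]
```

Emit:
drive_tool(steps=[[0,0,0,-41,0],[0,0,0,-41,0],[0,0,0,-41,0],[0,0,0,-41,0],[0,0,0,-41,0]])

```text
clock: 2.52
position: [0.2328, 0.416, 0.5955]
ee_rot: [0.166, 2.953, 0.484]
force: [0.4, 1.7, 0.1]
width: 0.998
gripper_force: 0.0
```

```bash
python3 st.py
```

```text
2.5167 [0.233 0.416 0.595] [-2.232 -0.285  0.698  1.456  0.327  1.572 -0.01 ] [0.443 1.691 0.098]
[[-0.983  0.086  0.16 ]
 [ 0.132  0.942  0.308]
 [-0.124  0.324 -0.938]]
```

At a reach limit the arm trades orientation for position, and the tilt it gains persists. So I can get tool tilt by pushing up against the limit, with yaw choosing its direction. I'll set the tilt needed for the rod.

Emit:
drive_tool(steps=[[0,0,0,0,-0.124],[0,0,0,0,-0.124],[0,0,0,0,-0.124],[0,0,0,0,-0.124],[0,0,0,0,-0.124],[0,0,0,0,-0.124],[0,0,0,0,-0.124],[0,0,0,0,-0.124],[0,0,0,0,-0.124],[0,0,0,0,-0.124],[0,0,0,0,-0.124],[0,0,0,0,-0.124],[0,0,0,0,-0.124],[0,0,0,0,-0.124],[0,0,0,0,-0.124],[0,0,0,0,-0.124],[0,0,0,0,-0.124],[0,0,0,0,-0.124],[0,0,0,0,-0.124],[0,0,0,0,-0.124]])

```text
clock: 4.18
position: [0.2414, 0.4074, 0.5541]
ee_rot: [2.624, 0.956, 0.002]
force: [-0.8, -0.2, 0.2]
width: 1.0
gripper_force: 0.0
```

```bash
python3 st.py
```

```text
4.1833 [0.241 0.407 0.554] [-2.031  0.386  1.222  1.16  -0.054  2.002 -1.696] [-0.767 -0.176  0.242]
[[ 0.773  0.624  0.118]
 [ 0.624 -0.712 -0.321]
 [-0.116  0.322 -0.94 ]]
```

Emit:
drive_tool(steps=[[0,0,0,41,0],[0,0,0,41,0],[0,0,0,41,0],[0,0,0,41,0],[0,0,0,41,0],[0,0,0,41,0],[0,0,0,41,0],[0,0,0,41,0],[0,0,0,41,0],[0,0,0,41,0],[0,0,0,41,0],[0,0,0,41,0]])

```text
clock: 5.18
position: [0.3195, 0.3612, 0.7326]
ee_rot: [2.688, 1.073, 0.49]
force: [0.8, 0.1, -0.7]
width: 1.0
gripper_force: 0.0
```

```bash
python3 st.py
```

```text
5.1833 [0.319 0.361 0.733] [-2.132  0.202  1.317  0.872  0.151  2.002 -1.574] [ 0.814  0.054 -0.688]
[[ 0.681  0.628  0.377]
 [ 0.696 -0.714 -0.067]
 [ 0.227  0.309 -0.924]]
```

Emit:
drive_tool(steps=[[0,-6,8,-18,-0.124],[0,-6,8,-18,-0.124],[0,-6,8,-18,-0.124],[0,-6,8,-18,-0.124],[0,-6,8,-18,-0.124],[0,-6,8,-18,-0.124],[0,-6,8,-18,-0.124],[0,-6,8,-18,-0.124],[0,-6,8,-18,-0.124],[0,-6,8,-18,-0.124],[0,-6,8,-18,-0.124]])

```text
clock: 6.1
position: [0.2789, 0.4383, 0.4936]
ee_rot: [2.67, -0.742, 0.206]
force: [-0.7, 0.9, -0.5]
width: 0.999
gripper_force: 0.0
```

```bash
python3 st.py
```

```text
6.1 [0.279 0.438 0.494] [-1.859  0.593  1.311  1.14  -0.238  2.002 -2.741] [-0.738  0.906 -0.542]
[[ 0.851 -0.523  0.043]
 [-0.47  -0.797 -0.379]
 [ 0.233  0.303 -0.924]]
```

Emit:
drive_tool(steps=[[0,0,0,41,0],[0,0,0,41,0],[0,0,0,41,0],[0,0,0,41,0],[0,0,0,41,0],[0,0,0,41,0],[0,0,0,41,0],[0,0,0,41,0],[0,0,0,41,0],[0,0,0,41,0],[0,0,0,41,0]])

```text
clock: 7.02
position: [0.3347, 0.342, 0.6798]
ee_rot: [2.893, -0.709, 0.517]
force: [-0.4, 0.5, 0.1]
width: 1.001
gripper_force: 0.0
```

```bash
python3 st.py
```

```text
7.0167 [0.335 0.342 0.68 ] [-2.024  0.258  1.317  0.972  0.11   2.002 -2.728] [-0.405  0.468  0.118]
[[ 0.832 -0.467  0.298]
 [-0.427 -0.883 -0.193]
 [ 0.354  0.033 -0.935]]
```

Emit:
drive_tool(steps=[[0,6,-37,-5,0.103],[0,6,-37,-5,0.103],[0,6,-37,-5,0.103],[0,6,-37,-5,0.103],[0,6,-37,-5,0.103],[0,6,-37,-15,0.103],[0,6,-37,-15,0.103],[0,6,-37,-15,0.103],[0,6,-37,-15,0.103],[0,6,-37,-15,0.103],[0,4,-37,-15,0.103],[0,4,-37,-15,0.103],[0,4,-37,-15,0.103],[0,4,-37,-15,0.103],[0,4,-37,-15,0.103],[0,4,-37,-15,0.103],[0,4,-37,-15,0.103],[0,4,-37,-15,0.103],[0,2,-37,-15,0.103],[0,2,-37,-15,0.103]])

```text
clock: 8.68
position: [0.415, -0.1836, 0.4947]
ee_rot: [-2.634, -1.445, -0.462]
force: [2.0, -0.8, 0.7]
width: 1.001
gripper_force: 0.0
```

```bash
python3 st.py; python3 - <<'E'
from h import *
w=snap('wrist','w1'); t=snap('top','t1'); s=snap('scene','s1')
print(w['xyz'],w['attitude'],w['vfov'])
a=cv2.resize(s['image'][230:380,340:480],None,fx=2.85,fy=2.85,interpolation=cv2.INTER_CUBIC)
b=cv2.resize(t['image'][190:290,380:480],(400,400),interpolation=cv2.INTER_CUBIC)
c=np.zeros((600,800,3),np.uint8); c[:300,:480]=cv2.resize(w['image'],(480,300)); 
c[300:600,:280]=cv2.resize(s['image'][230:380,340:480],(280,300)); c[300:600,280:580]=cv2.resize(t['image'][190:290,380:480],(300,300))
cv2.imwrite('pics/m1.png',c[:,:,::-1])
E
```

```text
8.6833 [ 0.415 -0.184  0.495] [-1.039 -0.42   1.104  1.59   0.124  1.539 -0.492] [ 2.05  -0.824  0.669]
[[ 0.503  0.837  0.214]
 [ 0.806 -0.544  0.232]
 [ 0.311  0.056 -0.949]]
[ 0.42086834 -0.15771865  0.66935653] [-3.00830402  0.89063024 -0.09310497] 70.13470077591793
```

View pics/m1.png

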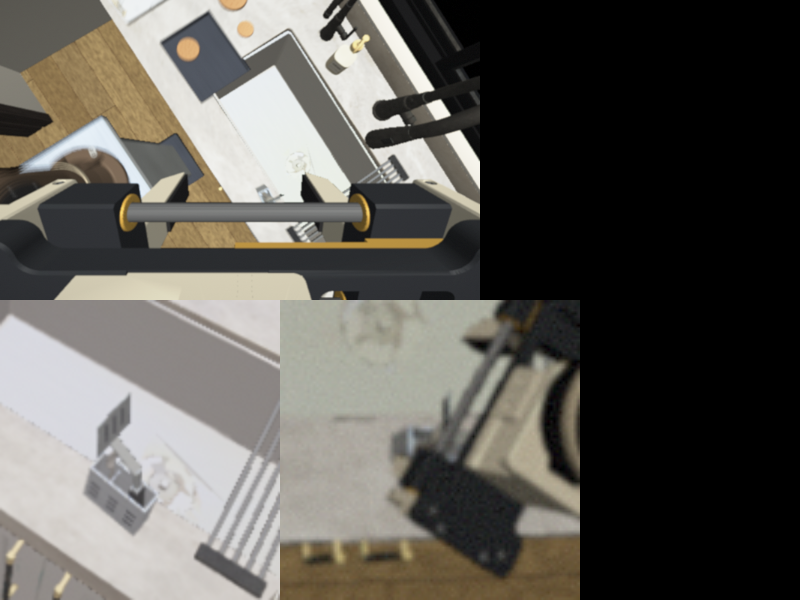

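The mosaic shows the gripper over the worktop short of the drainer. In the scene crop (2x, offset 340,230), the slotted blade stands about at scene (397,292) and the drainer at (400,325). I'll take a closer crop from the first, unobstructed pictures.

```bash
python3 - <<'E'
from h import *
s=load('scene0')['image'][270:350,375:427]; t=load('top0')['image'][215:255,410:455]
c=np.zeros((600,800,3),np.uint8)
c[:600,:390]=cv2.resize(s,(390,600),interpolation=cv2.INTER_CUBIC); c[:355,400:800]=cv2.resize(t,(400,355),interpolation=cv2.INTER_CUBIC)
cv2.imwrite('pics/m2.png',c[:,:,::-1])
E
```

```text
(no output)
```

View pics/m2.png

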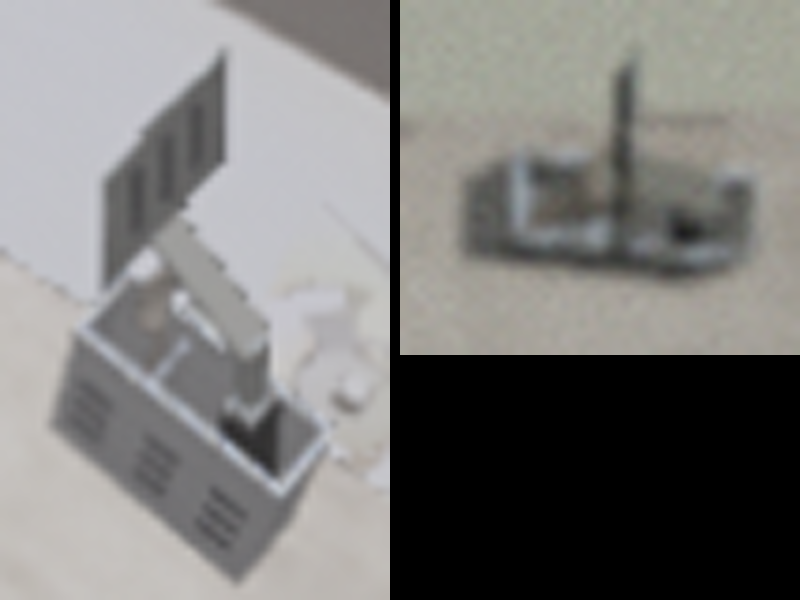

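Scene crop (7.5x, offset 375,270): rim corners at scene (385.7,314), (412.3,335.6) and (418.7,328). Blade corners are (389,294), (405,276.7), (405,291.3) and (388.7,308.7), and the rod's upper end is about (409,315). In the top view, the blade is the line (435.3,221.8)–(435,243).

```bash
python3 - <<'E'
from h import *
np.set_printoptions(precision=4,suppress=True)
s=load('scene0');t=load('top0')
for n,u,v,z in [('rimFL',385.7,314,.082),('rimFR',412.3,335.6,.082),('rimBR',418.7,328,.082),('botFL',382.3,326.7,0),('botFR',406.7,347.6,0),('bl top near',389,294,.22),('bl top far',405,276.7,.22),('bl low far',405,291.3,.16),('bl low near',388.7,308.7,.16),('rodend',409,314.7,.128),('rod at rim level',409,323.5,.09)]: print(n,onz(s,u,v,z))
for u,v in [(435.3,221.8),(435,243.1)]:
  for z in(.22,.16): print('top',z,onz(t,u,v,z))
o,r=ray(t,435.15,232.5); 
# triangulate blade top corners using both views
def tri(a,b):
  (o1,r1),(o2,r2)=a,b; A=np.c_[r1,-r2]; x=np.linalg.lstsq(A,o2-o1,rcond=None)[0]; p=o1+r1*x[0];q=o2+r2*x[1]; return (p+q)/2,np.linalg.norm(p-q)
print(tri(ray(s,405,276.7),ray(t,435.3,221.8)),tri(ray(s,389,294),ray(t,435,243.1)))
E
```

```text
rimFL [ 0.4194 -0.2864  0.082 ]
rimFR [ 0.4079 -0.3686  0.082 ]
rimBR [ 0.435  -0.3727  0.082 ]
botFL [ 0.4212 -0.2867  0.    ]
botFR [ 0.4086 -0.3684  0.    ]
bl top near [ 0.3989 -0.2867  0.22  ]
bl top far [ 0.4604 -0.2951  0.22  ]
bl low far [ 0.4614 -0.3057  0.16  ]
bl low near [ 0.3974 -0.2958  0.16  ]
rodend [ 0.4287 -0.3397  0.128 ]
rod at rim level [ 0.4275 -0.3478  0.09  ]
top 0.22 [ 0.4588 -0.2868  0.22  ]
top 0.16 [ 0.4678 -0.3057  0.16  ]
top 0.22 [ 0.399  -0.2799  0.22  ]
top 0.16 [ 0.4046 -0.2984  0.16  ]
(array([ 0.4623, -0.2918,  0.2124]), np.float64(0.006727786637958566)) (array([ 0.4013, -0.284 ,  0.2122]), np.float64(0.004478659804605759))
```

Emit:
drive_tool(steps=[[0,0,-30,-20,0.053],[0,0,-30,-20,0.053],[0,0,-30,-25,0.053],[0,0,-25,-30,0.053],[0,0,-25,-32,0.053],[0,0,-22,-34,0.053],[0,0,-20,-36,0.053],[0,0,-20,-36,0.053]])

```text
clock: 9.5
position: [0.3269, -0.2766, 0.3087]
ee_rot: [-2.354, -1.996, -0.434]
force: [0.0, 0.1, -0.8]
width: 0.998
gripper_force: 0.0
```

```bash
python3 st.py
```

```text
9.5 [ 0.327 -0.277  0.309] [-0.842 -0.438  1.315  1.963  0.167  1.21   0.25 ] [ 0.031  0.093 -0.767]
[[ 0.141  0.971  0.194]
 [ 0.964 -0.179  0.197]
 [ 0.226  0.159 -0.961]]
```

Emit:
drive_tool(steps=[[0,25,-15,0,0.0],[0,25,-15,0,0.0],[0,25,-15,0,0.0],[0,0,0,0,0],[0,0,0,0,0]])

```text
clock: 9.92
position: [0.37, -0.2809, 0.3332]
ee_rot: [2.363, 1.988, 0.423]
force: [0.3, 0.1, -0.1]
width: 0.999
gripper_force: 0.0
```

```bash
python3 st.py; cat > fk.py <<'E'
from h import *
from scipy.optimize import least_squares
Q=np.array([[-1.268,.434,.025,1.573,-.012,1.134,-.075],[-1.192,.279,-.03,1.563,.01,1.292,.246],[-1.703,.121,.683,.878,-.093,2.002,.387],[-2.054,.059,1.022,.749,-.07,2.002,.379],[-2.232,-.285,.698,1.456,.327,1.572,-.01],[-2.031,.386,1.222,1.16,-.054,2.002,-1.696],[-2.132,.202,1.317,.872,.151,2.002,-1.574],[-1.859,.593,1.311,1.14,-.238,2.002,-2.741],[-2.024,.258,1.317,.972,.11,2.002,-2.728],[-1.039,-.42,1.104,1.59,.124,1.539,-.492],[-.842,-.438,1.315,1.963,.167,1.21,.25]])
P=np.array([[.247,.574,.227],[.2486,.5131,.3229],[.2388,.4279,.7017],[.2336,.4182,.7861],[.2328,.416,.5955],[.2414,.4074,.5541],[.3195,.3612,.7326],[.2789,.4383,.4936],[.3347,.342,.6798],[.415,-.1836,.4947],[.3269,-.2766,.3087]])
V=np.array([[-.633,-3.077,.002],[.16,3.134,.01],[.166,3.059,.23],[.16,2.947,.483],[.166,2.953,.484],[2.624,.956,.002],[2.688,1.073,.49],[2.67,-.742,.206],[2.893,-.709,.517],[-2.634,-1.445,-.462],[-2.354,-1.996,-.434]])
def fk(p,q):
    A=R.from_euler('z',p[0]); t=np.zeros(3); L=p[2:].reshape(8,3)
    for i in range(7):
        t=t+A.apply(L[i]); A=A*R.from_euler('zyzyzyz'[i],q[i]*(-1 if i%2==0 else 1))
    return t+A.apply(L[7]),A*R.from_euler('z',p[1])
if __name__=='__main__':
    RV=R.from_rotvec(V)
    def res(p):
        e=[]
        for q,x,r in zip(Q,P,RV):
            t,A=fk(p,q); e+=list((t-x)*1000)+list((A.inv()*r).as_rotvec()*300)
        return np.r_[e,(p[2:]-L0)*5]
    L0=np.zeros(24); L0[2]=.33; L0[8]=.4; L0[14]=.4; L0[23]=.25
    best=min((least_squares(res,np.r_[a,b,L0]) for a in(0,np.pi) for b in (0,np.pi/2,np.pi,-np.pi/2)),key=lambda s:s.cost)
    np.set_printoptions(precision=3,suppress=True); print(best.cost,best.x[:2],best.x[2:].reshape(8,3)); print(best.fun[:66].reshape(-1,6).round(1)); np.save('p.npy',best.x)
E
python3 fk.py
```

```text
9.9167 [ 0.37  -0.281  0.333] [-0.933 -0.437  1.315  1.896  0.206  1.213  0.16 ] [ 0.272  0.073 -0.114]
[[ 0.15   0.964  0.222]
 [ 0.97  -0.186  0.155]
 [ 0.19   0.192 -0.963]]
0.9717462105317759 [-0.    -4.713] [[-0.    -0.     0.301]
 [ 0.    -0.018 -0.029]
 [ 0.    -0.018  0.479]
 [ 0.    -0.008  0.079]
 [-0.001 -0.008  0.414]
 [ 0.001 -0.     0.014]
 [ 0.    -0.     0.06 ]
 [-0.     0.     0.31 ]]
[[-0.2  0.1 -0.   0.6 -0.2  0.1]
 [ 0.2 -0.1  0.1  0.2  0.   0.2]
 [-0.1  0.   0.   0.1  0.2  0.2]
 [ 0.1  0.   0.1  0.3  0.  -0.2]
 [ 0.1 -0.  -0.1 -0.2 -0.1  0.1]
 [ 0.2 -0.1  0.2 -0.   0.  -0. ]
 [-0.1  0.1  0.   0.3  0.1  0. ]
 [ 0.1 -0.  -0.1  0.  -0.3 -0. ]
 [-0.2 -0.1 -0.2  0.1  0.1  0.1]
 [ 0.2  0.2  0.   0.  -0.  -0.2]
 [-0.1 -0.2  0.   0.   0.  -0.1]]
```

```bash
cat > ik.py <<'E'
from fk import *
p=np.load('p.npy')
LO=np.array([-2.62,-.44,-1.27,.08,-1.32,.12,-2.74]);HI=np.array([2.62,2.09,1.32,2.57,4.46,2.0,2.74]);VM=.7*np.array([2.22,2.22,3.01,3.01,3.14,3.14,3.14])/12
def step(q,T,d,w=.3,lam=.003,post=None,mu=0.):
    t,A=T; t2=t+np.array(d[:3])/1000; A2=R.from_euler('z',d[3])*A
    lo=np.maximum(LO-.002,q-VM);hi=np.minimum(HI+.002,q+VM); lo=np.minimum(lo,q-1e-6);hi=np.maximum(hi,q+1e-6)
    def f(x):
        a,B=fk(p,x); e=np.r_[a-t2,w*(B.inv()*A2).as_rotvec(),lam*(x-q)]
        return np.r_[e,mu*(x-post)] if post is not None else e
    x=least_squares(f,q,bounds=(lo,hi),xtol=1e-6,ftol=1e-6).x
    return x,fk(p,x)
def run(q,rows,**k):
    q=np.array(q,float); T=fk(p,q)
    for d in rows: q,T=step(q,T,d,**k)
    return q,T
E
cat > t.py <<'E'
from ik import *
np.set_printoptions(precision=3,suppress=True)
tests=[(1,[(0,-10,41,0)]*7+[(0,0,41,0)]*7,2),(3,[(0,0,-41,0)]*5,4),(4,[(0,0,0,-.124)]*20,5),(9,[(0,-30,-20,.053)]*2+[(0,-30,-25,.053),(0,-25,-30,.053),(0,-25,-32,.053),(0,-22,-34,.053)]+[(0,-20,-36,.053)]*2,10)]
for w,lam,mu in [(.1,.003,0),(.3,.003,0),(.3,.03,0),(.3,.003,.003),(.3,.003,.01),(.15,.003,.003)]:
    print(w,lam,mu)
    for a,rows,b in tests:
        q,T=run(Q[a],rows,w=w,lam=lam,post=(LO+HI)/2 if 0 else np.array([0,.4,0,1.57,0,1.2,0]),mu=mu); print('  ',q-Q[b],(T[0]-P[b])*1000,np.linalg.norm((R.from_rotvec(V[b]).inv()*T[1]).as_rotvec()).round(3))
E
python3 t.py
```

```text
0.1 0.003 0
   [ 0.065  0.005  0.015 -0.431 -0.067  0.     0.002] [  9.011  13.411 181.737] 0.425
   [ 0.159  0.052 -0.064  0.021 -0.075 -0.046  0.073] [  0.991   2.444 -13.744] 0.014
   [-0.104 -0.02   0.1   -0.054  0.006  0.    -0.136] [-7.917  7.486 37.705] 0.168
   [-0.01  -0.004  0.007  0.175  0.373 -0.518 -0.288] [ 76.539 -94.631 -38.461] 0.434
0.3 0.003 0
   [-0.077 -0.025  0.098 -0.229 -0.011  0.     0.003] [  4.176   4.871 109.703] 0.255
   [ 0.151  0.045 -0.066  0.022 -0.065 -0.049  0.064] [  1.369   3.107 -11.97 ] 0.007
   [-0.057 -0.02   0.048 -0.022  0.004  0.    -0.146] [-5.284  1.738 19.24 ] 0.147
   [ 0.002 -0.004  0.007  0.052  0.104 -0.211 -0.052] [ 36.694 -45.974 -16.643] 0.182
0.3 0.03 0
   [ 0.331 -0.024 -0.426 -0.253  0.061  0.    -0.059] [  3.999   3.923 108.764] 0.255
   [ 0.12   0.064 -0.011 -0.009 -0.087 -0.024  0.094] [ 3.978  5.661 -8.82 ] 0.027
   [-0.013 -0.048 -0.045 -0.031  0.031  0.    -0.168] [-1.476  3.068 20.168] 0.132
   [-0.008 -0.004  0.007  0.044  0.111 -0.198 -0.069] [ 37.496 -45.591 -14.785] 0.178
0.3 0.003 0.003
   [ 0.144 -0.026 -0.172 -0.2
[... 324 characters left out ...]
1
   [ 0.639 -0.01  -0.813 -0.27   0.112  0.    -0.101] [  4.348   2.039 108.348] 0.258
   [ 0.651  0.137 -0.393  0.001 -0.221 -0.089  0.209] [  2.825   4.34  -12.979] 0.007
   [ 0.461 -0.176 -0.848 -0.038  0.209  0.    -0.427] [ 2.56   1.326 15.528] 0.139
   [ 0.01  -0.004  0.007  0.053  0.096 -0.215 -0.043] [ 35.511 -46.264 -16.693] 0.183
0.15 0.003 0.003
   [ 0.343 -0.003 -0.397 -0.408  0.021  0.    -0.054] [  7.95   11.414 166.658] 0.391
   [ 0.637  0.134 -0.386  0.002 -0.215 -0.084  0.202] [  1.22    2.726 -13.368] 0.011
   [ 0.137 -0.155 -0.424 -0.051  0.157  0.    -0.353] [-6.253  6.811 32.921] 0.166
   [ 0.    -0.004  0.007  0.134  0.264 -0.434 -0.184] [ 66.369 -82.385 -32.261] 0.361
```

```bash
nproc; cat > cem.py <<'E'
from ik import *
import sys,time
from multiprocessing import Pool
np.set_printoptions(precision=3,suppress=True)
W=.6
def mat(az,tilt):
    d=np.array([np.cos(az),np.sin(az),0]); z=np.sin(tilt)*d+np.cos(tilt)*np.array([0,0,-1]); y=np.array([d[1],-d[0],0]); return R.from_matrix(np.c_[np.cross(y,z),y,z])
q0=np.array([-.933,-.437,1.315,1.896,.206,1.213,.16])
G=np.array([.416,-.384,.235]); A=mat(np.radians(82),np.radians(21))
N=12
def ev(v):
    q=q0.copy();T=fk(p,q);c=0
    for s in v.reshape(-1,4):
        d=np.r_[s[:3]*np.minimum(1,38/max(np.linalg.norm(s[:3]),1e-9)),np.clip(s[3],-.12,.12)]
        for _ in range(N):
            q,T=step(q,T,d,w=W); t=T[0]
            c+=50*max(0,.24-t[2]-0.02)+20*max(0,np.hypot(*t[:2])-.75)+20*max(0,.25-t[0])
    e=np.linalg.norm(T[0]-G)/.03+np.linalg.norm((T[1].inv()*A).as_rotvec()*[1,1,.6])/.08
    return e+4*max(0,abs(q[2])-.5)+5*max(0,-.2-q[1])+c,q,T[0],T[1].as_matrix()
if __name__=='__main__':
    for w in(.6,1.): 
        b=2;q,T=run(Q[1],[(0,-10,41,0)]*7+[(0,0,41,0)]*6,w=w); print(w,(T[0]-P[b])*1000,np.linalg.norm((R.from_rotvec(V[b]).inv()*T[1]).as_rotvec()).round(3))
        b=10;q,T=run(Q[9],[(0,-30,-20,.053)]*2+[(0,-30,-25,.053),(0,-25,-30,.053),(0,-25,-32,.053),(0,-22,-34,.053)]+[(0,-20,-36,.053)],w=w); print(w,q-Q[b],(T[0]-P[b])*1000,np.linalg.norm((R.from_rotvec(V[b]).inv()*T[1]).as_rotvec()).round(3))
    rng=np.random.default_rng(0); K=4; m=np.zeros(4*K); sd=np.tile([20,20,20,.06],K); t0=time.time(); best=(1e9,)
    with Pool() as po:
        g=0
        while time.time()-t0<400:
            X=m+sd*rng.standard_normal((64 if g else 192,4*K)); r=po.map(ev,X,chunksize=2); c=np.array([a[0] for a in r]); i=np.argsort(c)[:10]
            if c[i[0]]<best[0]: best=(c[i[0]],X[i[0]],r[i[0]])
            m=.3*m+.7*X[i].mean(0); sd=.3*sd+.7*X[i].std(0)+np.tile([.5,.5,.5,.002],K); g+=1
            if g%6==0: print(g,best[0],flush=True)
    print(best[1].reshape(-1,4),best[2])
E
OMP_NUM_THREADS=1 timeout 560 python3 cem.py
```

```text
4
0.6 [-0.818 -4.269  7.768] 0.019
0.6 [-0.044 -0.004  0.007 -0.067 -0.005  0.058 -0.074] [14.777 -1.726 24.617] 0.052
1.0 [ -4.449 -10.906 -32.038] 0.078
1.0 [-0.048 -0.004  0.007 -0.079 -0.036  0.129 -0.068] [ 0.102 15.529 30.832] 0.09
6 12.671153281021546
12 12.671153281021546
18 6.414027626686807
[[  3.079   9.838  10.116  -0.018]
 [  3.435  -0.849  10.049  -0.037]
 [  3.652 -12.184  -4.139   0.036]
 [ -2.176  -5.251 -25.754   0.028]] (np.float64(6.414027626686807), array([ 0.194,  0.5  ,  0.846,  1.73 , -0.694,  1.2  ,  1.217]), array([ 0.466, -0.382,  0.217]), array([[ 0.05 ,  0.977,  0.205],
       [ 0.981, -0.087,  0.176],
       [ 0.19 ,  0.192, -0.963]]))
```

```bash
cat > t2.py <<'E'
from cem import *
qs={'now':q0,'good':np.array([ 0.194,  0.5  ,  0.846,  1.73 , -0.694,  1.2  ,  1.217])}
q,T=run(qs['good'],[(0,0,25,0)]*8,w=.6); qs['goodhi']=q
jobs=[(n,d) for n in qs for d in [(-38,0,0),(-25,25,0),(0,38,0),(38,0,0),(0,-38,0),(25,-25,0),(0,0,38),(-27,0,27),(-18,18,27),(-18,18,-27),(0,0,0.001),(-27,0,-20)] if not(n=='now' and d[2]<-1)]
def f(j):
    n,d=j; q=qs[n]; T=fk(p,q); out=[]
    for k in range(20):
        q,T=step(q,T,(*d,0),w=.6)
        if k in(9,19): out.append((T[0].round(2),T[1].as_matrix()[2,:2].round(2),q.round(2)))
    return n,d,out
if __name__=='__main__':
    with Pool() as po:
        for n,d,o in po.map(f,jobs,chunksize=1): print(n,d,*[x for y in o for x in y])
E
OMP_NUM_THREADS=1 timeout 300 python3 t2.py
```

```text
now (-38, 0, 0) [ 0.01 -0.29  0.33] [0.2  0.17] [ 0.28 -0.44  0.96  2.05  0.1   1.44  0.99] [-0.31 -0.24  0.36] [0.13 0.12] [ 0.66 -0.44  1.32  1.8   0.33  1.61  1.74]
now (-25, 25, 0) [ 0.2  -0.06  0.32] [0.21 0.12] [ 0.36 -0.44  0.05  2.25 -0.22  1.28  0.31] [0.13 0.1  0.24] [ 0.29 -0.08] [ 0.22 -0.44 -0.29  2.44 -0.46  1.19  0.01]
now (0, 38, 0) [0.37 0.1  0.33] [0.19 0.19] [-0.81 -0.29  0.35  2.11  0.07  1.03 -0.65] [0.37 0.48 0.33] [0.19 0.19] [-1.1   0.18  0.02  1.7   0.14  1.02 -1.3 ]
now (38, 0, 0) [ 0.57 -0.17  0.41] [0.1  0.36] [-1.46 -0.44  1.32  1.74  0.47  1.14 -0.39] [ 0.68 -0.1   0.47] [0.08 0.56] [-1.7  -0.44  1.32  1.66  0.72  1.07 -0.68]
now (0, -38, 0) [ 0.27 -0.46  0.41] [0.01 0.31] [-0.63 -0.44  1.32  1.71  0.28  1.27  0.48] [ 0.21 -0.58  0.46] [-0.21  0.39] [-0.5  -0.44  1.32  1.62  0.38  1.18  0.6 ]
now (25, -25, 0) [ 0.46 -0.35  0.41] [0.04 0.36] [-1.05 -0.44  1.32  1.72  0.37  1.18  0.04] [ 0.52 -0.41  0.47] [-0.09  0.52] [-1.11 -0.44  1.32  1.64  0.54  1.08 -0.05]
now (0, 0, 38) [ 0.37 -0.27  0.69] [0.18 0.22] [-1.12 -0.31  1.32  1.    0.12  2.    0.11] [ 0.
[... 3969 characters left out ...]
.    1.15]
goodhi (-18, 18, 27) [ 0.29 -0.2   0.68] [0.19 0.2 ] [-0.28 -0.21  0.73  1.17 -0.13  2.    0.32] [0.19 0.01 0.77] [0.19 0.39] [-0.05 -0.44 -0.01  1.14 -0.15  2.   -0.24]
goodhi (-18, 18, -27) [ 0.29 -0.2   0.15] [0.19 0.19] [-0.05  0.1   0.89  2.38 -0.52  0.77  1.16] [ 0.21 -0.13 -0.06] [0.29 0.07] [ 0.96  0.66 -0.27  2.57 -1.05  0.12  1.74]
goodhi (0, 0, 0.001) [ 0.47 -0.38  0.42] [0.19 0.19] [ 0.15  0.37  0.93  1.4  -0.57  1.57  1.  ] [ 0.47 -0.38  0.42] [0.19 0.19] [ 0.15  0.37  0.93  1.4  -0.57  1.57  1.  ]
goodhi (-27, 0, -20) [ 0.2  -0.38  0.22] [0.19 0.19] [ 0.41  0.26  0.98  2.04 -0.5   1.15  1.57] [-0.07 -0.38  0.02] [0.19 0.19] [ 1.23  0.65  0.77  2.2  -0.76  0.88  2.5 ]
```

```bash
cat > t3.py <<'E'
from cem import *
def f(a):
    yaw,n=a
    q=q0; T=fk(p,q); L=[]
    def go(rows):
        nonlocal q,T
        for d in rows: q,T=step(q,T,d,w=.6)
        L.append((T[0].round(3),T[1].as_matrix()[2,:2].round(3),np.degrees(np.arctan2(*T[1].as_matrix()[1::-1,1])).round(),q.round(2)))
    go([(2,38,5,yaw)]*18); go([(0,0,38,0)]*n)
    go([(15,-18,-30,.05)]*6); yb=np.radians(-8)-np.arctan2(*T[1].as_matrix()[1::-1,1]); yb/=18; go([(5,-38,-8,yb)]*9);go([(-3,-38,-6,yb)]*9)
    t=T[0]; go([tuple(np.r_[(np.array([.416,-.384,.24])-t)*1000/8,0])]*8)
    t=T[0]; go([tuple(np.r_[(np.array([.430,-.338,.09])-t)*1000/8,0])]*8)
    return a,L
if __name__=='__main__':
    with Pool() as po:
        for a,L in po.map(f,[(-.077,12),(-.077,14),(-.09,13),(-.09,15)],chunksize=1):
            print(a); [print('  ',*l) for l in L]
E
OMP_NUM_THREADS=1 timeout 300 python3 t3.py
```

```text
(-0.077, 12)
   [0.406 0.403 0.423] [0.19  0.192] -90.0 [-0.91  0.29 -0.19  1.35  0.31  1.59 -2.66]
   [0.403 0.356 0.725] [0.336 0.08 ] -89.0 [-1.68  0.31  1.21  0.75 -0.07  2.   -2.09]
   [0.493 0.248 0.546] [0.336 0.08 ] -71.0 [-1.94 -0.14  1.12  1.46  0.35  1.47 -2.03]
   [ 0.538 -0.094  0.474] [0.336 0.08 ] -40.0 [-1.49 -0.44  1.27  1.58  0.27  1.38 -0.87]
   [ 0.379 -0.309  0.452] [0.256 0.231] -11.0 [-0.94 -0.44  1.32  1.61  0.12  1.47  0.23]
   [ 0.356 -0.298  0.283] [0.175 0.291] -12.0 [-0.81 -0.44  1.32  2.05  0.19  0.99  0.27]
   [ 0.357 -0.247  0.183] [0.09  0.344] -12.0 [-0.89 -0.44  1.32  2.35  0.43  0.62 -0.05]
(-0.077, 14)
   [0.406 0.403 0.423] [0.19  0.192] -90.0 [-0.91  0.29 -0.19  1.35  0.31  1.59 -2.66]
   [0.402 0.343 0.755] [0.383 0.055] -88.0 [-1.73  0.29  1.28  0.72 -0.06  2.   -2.06]
   [0.492 0.235 0.576] [0.383 0.055] -71.0 [-1.92 -0.23  0.99  1.45  0.45  1.51 -2.1 ]
   [ 0.537 -0.107  0.504] [0.383 0.055] -39.0 [-1.47 -0.44  1.29  1.5   0.2   1.43 -0.8 ]
   [ 0.369 -0.305  0.476] [0.297 0.22 ] -12.0 [-0.93 -0.44  1.32  1.55  0.08  1.54  0.23]
   [ 0.353 -
[... 743 characters left out ...]
.084 0.32 ] -13.0 [-0.91 -0.44  1.32  2.34  0.46  0.65 -0.1 ]
(-0.09, 15)
   [0.43  0.342 0.44 ] [0.154 0.142] -99.0 [-0.55  0.27 -0.49  1.35  0.32  1.63 -2.74]
   [0.421 0.287 0.769] [ 0.362 -0.051] -96.0 [-1.68  0.22  1.28  0.73 -0.06  2.   -2.17]
   [0.511 0.179 0.589] [ 0.362 -0.051] -79.0 [-1.85 -0.27  1.02  1.4   0.4   1.54 -2.14]
   [ 0.517 -0.142  0.52 ] [ 0.373 -0.01 ] -44.0 [-1.43 -0.44  1.32  1.44  0.17  1.52 -0.83]
   [ 0.341 -0.32   0.487] [0.288 0.176] -13.0 [-0.91 -0.44  1.32  1.51  0.1   1.62  0.22]
   [ 0.351 -0.288  0.284] [0.2   0.248] -14.0 [-0.83 -0.44  1.32  2.04  0.19  1.03  0.21]
   [ 0.353 -0.244  0.185] [0.113 0.313] -15.0 [-0.9  -0.44  1.32  2.33  0.41  0.66 -0.07]
```

```bash
cat > t4.py <<'E'
from cem import *
qr,Tr=run(q0,[(2,38,5,-.082)]*18+[(0,0,38,0)]*13,w=.6)
D=np.radians
def goto(q,T,wp,yz,mx=30,my=.11,nmax=26):
    n=0;rows=[]
    a=lambda T:np.arctan2(*T[1].as_matrix()[1::-1,1])
    k=int(np.ceil(max(np.linalg.norm(wp-T[0])*1000/mx,abs(yz-a(T))/my,1))); k=min(k,nmax)
    d=np.r_[(wp-T[0])*1000/k,(yz-a(T))/k]
    for _ in range(k): q,T=step(q,T,d,w=.6)
    return q,T,(k,d.round(3))
PRE=np.array([.412,-.389,.24]);GR=np.array([.430,-.338,.09])
def f(s):
    r=np.random.default_rng(s); q,T=qr,Tr; L=[]
    w1=r.uniform([.3,.1,.25],[.65,.65,.6]); w2=r.uniform([.4,-.5,.25],[.7,.1,.5]); y1=D(r.uniform(-120,-40)); y2=D(r.uniform(-90,0))
    for w,y in((w1,y1),(w2,y2),(PRE,D(-8)),(GR,D(-8))):
        q,T,l=goto(q,T,w,y); L.append((l,T[0].round(3),T[1].as_matrix()[2,:2].round(3),q.round(2)))
    sl=T[1].as_matrix()[2,:2]; e=np.linalg.norm(T[0]-GR)/.02+abs(sl[1])/.05+abs(sl[0]-.35)/.1+abs(np.arctan2(*T[1].as_matrix()[1::-1,1])-D(-8))/.1
    return e,L
if __name__=='__main__':
    print(Tr[0],Tr[1].as_matrix(),qr)
    with Pool() as po: r=po.map(f,range(240),chunksize=4)
    r.sort(key=lambda a:a[0])
    for e,L in r[:3]: print(e); [print('  ',*l) for l in L]
E
time OMP_NUM_THREADS=1 timeout 400 python3 t4.py
```

```text
[0.403 0.346 0.734] [[ 0.936 -0.052  0.349]
 [-0.033 -0.998 -0.061]
 [ 0.352  0.046 -0.935]] [-1.699  0.3    1.247  0.752 -0.065  2.002 -2.158]
0.45048727458571375
   (13, array([ 13.246,  21.653, -14.104,  -0.033])) [0.56  0.593 0.514] [0.377 0.003] [-1.17  0.87  0.99  0.27 -0.42  1.99 -2.74]
   (26, array([  4.979, -37.757,  -0.782,   0.021])) [ 0.695 -0.381  0.5  ] [0.372 0.011] [ 0.17  0.53  0.75  0.96 -0.64  1.51 -0.73]
   (13, array([-21.747,  -0.633, -20.032,   0.104])) [ 0.412 -0.389  0.24 ] [0.372 0.011] [ 0.58  0.51  0.42  1.54 -0.46  1.44  0.98]
   (6, array([  2.995,   8.499, -25.005,   0.   ])) [ 0.43  -0.338  0.09 ] [0.372 0.011] [ 0.54  0.62  0.36  1.76 -0.56  1.12  1.05]
0.8102362613493692
   (13, array([ 16.763,  20.889, -11.358,  -0.002])) [0.603 0.592 0.555] [0.382 0.017] [-1.02  0.88  0.97  0.08 -0.55  1.99 -2.38]
   (25, array([ -6.598, -26.057, -10.77 ,   0.058])) [ 0.458 -0.036  0.311] [0.355 0.038] [-0.4   0.08  0.71  1.92 -0.45  1.2   0.3 ]
   (13, array([ -3.523, -27.166,  -5.472,   0.005])) [ 0.412 -0.389  0.24 ] [0.355 0.038] [ 0.36  0.56  0.78  1.58 -0.61  1.48  1.14]
   (6, array([  3.002,   8.493, -25.002,   0.   ])) [ 0.43  -0.338  0.09 ] [0.355 0.038] [ 0.33  0.67  0.69  1.81 -0.75  1.19  1.25]
0.8749097515790137
   (10, array([ 17.144,  18.656, -14.486,  -0.022])) [0.571 0.527 0.581] [0.358 0.037] [-1.1   0.75  0.79  0.3  -0.25  2.   -2.49]
   (22, array([  2.425, -28.782,  -4.392,   0.054])) [ 0.628 -0.103  0.489] [0.355 0.041] [-0.2   0.28  0.66  1.29 -0.51  1.51 -0.21]
   (15, array([-14.369, -19.08 , -16.621,   0.034])) [ 0.412 -0.389  0.24 ] [0.355 0.041] [ 0.46  0.51  0.61  1.58 -0.54  1.44  1.07]
   (6, array([  2.998,   8.495, -25.003,   0.   ])) [ 0.43  -0.338  0.09 ] [0.355 0.041] [ 0.43  0.63  0.52  1.8  -0.66  1.13  1.16]
real	1m28.333s
user	5m41.349s
sys	0m0.237s
```

The fitted kinematic model predicts the drive well, and the simulation gives a route to the grasp pose. I'll run it in stages.

Emit:
drive_tool(steps=[[0,2,38,5,-0.082],[0,2,38,5,-0.082],[0,2,38,5,-0.082],[0,2,38,5,-0.082],[0,2,38,5,-0.082],[0,2,38,5,-0.082],[0,2,38,5,-0.082],[0,2,38,5,-0.082],[0,2,38,5,-0.082],[0,2,38,5,-0.082],[0,2,38,5,-0.082],[0,2,38,5,-0.082],[0,2,38,5,-0.082],[0,2,38,5,-0.082],[0,2,38,5,-0.082],[0,2,38,5,-0.082],[0,2,38,5,-0.082],[0,2,38,5,-0.082]])

```text
clock: 11.42
position: [0.4052, 0.3882, 0.4206]
ee_rot: [2.928, -0.068, 0.273]
force: [1.2, -1.2, 1.8]
width: 0.999
gripper_force: 0.0
```

Emit:
drive_tool(steps=[[0,0,0,38,0],[0,0,0,38,0],[0,0,0,38,0],[0,0,0,38,0],[0,0,0,38,0],[0,0,0,38,0],[0,0,0,38,0],[0,0,0,38,0],[0,0,0,38,0],[0,0,0,38,0],[0,0,0,38,0],[0,0,0,38,0],[0,0,0,38,0]])

```text
clock: 12.5
position: [0.4082, 0.3628, 0.6495]
ee_rot: [2.928, -0.064, 0.359]
force: [-1.3, 1.3, 1.7]
width: 1.0
gripper_force: 0.0
```

```bash
python3 st.py
```

```text
12.5 [0.408 0.363 0.65 ] [-1.513  0.325  0.871  0.861  0.062  2.002 -2.263] [-1.349  1.285  1.655]
[[ 0.97  -0.066  0.235]
 [-0.019 -0.981 -0.194]
 [ 0.244  0.184 -0.952]]
```

Emit:
drive_tool(steps=[[0,0,0,40,0],[0,0,0,40,0],[0,0,0,40,0],[0,0,0,40,0],[0,0,0,40,0],[0,0,0,40,0],[0,0,0,40,0],[0,0,0,40,0]])

```text
clock: 13.17
position: [0.4013, 0.3111, 0.7858]
ee_rot: [2.994, -0.002, 0.711]
force: [-0.8, -0.3, 0.5]
width: 1.005
gripper_force: 0.0
```

```bash
python3 st.py
```

```text
13.1667 [0.401 0.311 0.786] [-1.813  0.248  1.317  0.703  0.058  2.002 -2.087] [-0.782 -0.301  0.486]
[[ 0.893 -0.016  0.449]
 [ 0.014 -0.998 -0.063]
 [ 0.449  0.063 -0.891]]
```

```bash
cat st.py >/dev/null; sed -e 's/^qr,Tr=.*/qr=np.array([-1.813,.248,1.317,.703,.058,2.0,-2.087]);Tr=fk(p,qr)/' -e 's/^PRE=.*/PRE=np.array([.419,-.408,.234]);GR=np.array([.429,-.336,.091])/' -e 's/range(240)/range(1000,1140)/' -e 's/abs(sl\[0\]-.35)\/.1/.04*sum(l[0][0] for l in L)/' t4.py > t5.py; OMP_NUM_THREADS=1 timeout 400 python3 t5.py
```

```text
[0.402 0.311 0.786] [[ 0.892 -0.016  0.451]
 [ 0.014 -0.998 -0.062]
 [ 0.451  0.062 -0.89 ]] [-1.813  0.248  1.317  0.703  0.058  2.    -2.087]
3.037347335793667
   (11, array([ 19.401,   0.866, -20.608,   0.064])) [0.615 0.321 0.559] [0.451 0.062] [-1.34  0.24  1.09  1.28 -0.34  1.29 -1.16]
   (16, array([ -5.154, -26.423, -11.504,   0.026])) [ 0.533 -0.102  0.375] [0.451 0.062] [-0.56  0.26  1.22  1.75 -0.73  1.4   0.38]
   (12, array([ -9.487, -25.518, -11.779,   0.027])) [ 0.419 -0.408  0.234] [0.451 0.062] [ 0.38  0.7   0.94  1.51 -0.78  1.67  1.3 ]
   (6, array([  1.668,  11.992, -23.836,   0.   ])) [ 0.429 -0.336  0.091] [0.451 0.062] [ 0.29  0.79  0.87  1.78 -0.89  1.38  1.42]
3.0433378663332
   (12, array([ 20.594,  -8.292, -20.   ,   0.009])) [0.649 0.212 0.546] [0.451 0.062] [-1.37  0.27  1.19  1.32 -0.13  1.26 -1.7 ]
   (17, array([ -2.236, -24.634, -16.05 ,   0.069])) [ 0.611 -0.206  0.273] [0.451 0.062] [ 0.02  0.55  0.78  1.54 -0.83  1.44  0.68]
   (10, array([-19.173, -20.151,  -3.943,   0.017])) [ 0.419 -0.408  0.234] [0.451 0.062] [ 0.46  0.64  0.76  1.5  -0.7   1.6   1.22]
   (6, array([  1.666,  11.998, -23.834,   0.   ])) [ 0.429 -0.336  0.091] [0.451 0.062] [ 0.39  0.72  0.69  1.77 -0.81  1.3   1.33]
3.1556737976069553
   (11, array([ 22.533,  -1.426, -17.307,  -0.009])) [0.65  0.296 0.596] [0.451 0.062] [-1.29  0.45  1.17  1.   -0.2   1.51 -1.96]
   (19, array([  0.029, -25.746, -13.423,   0.027])) [ 0.65  -0.193  0.341] [0.451 0.062] [-0.35  0.32  0.96  1.71 -0.73  1.01 -0.29]
   (12, array([-19.285, -17.883,  -8.891,   0.086])) [ 0.419 -0.408  0.234] [0.451 0.062] [ 0.51  0.62  0.67  1.49 -0.66  1.57  1.18]
   (6, array([  1.666,  11.992, -23.836,   0.   ])) [ 0.429 -0.336  0.091] [0.451 0.062] [ 0.44  0.69  0.6   1.77 -0.76  1.26  1.29]
```

Emit:
drive_tool(steps=[[0,19,1,-21,0.064],[0,19,1,-21,0.064],[0,19,1,-21,0.064],[0,19,1,-21,0.064],[0,19,1,-21,0.064],[0,19,1,-21,0.064],[0,19,1,-21,0.064],[0,19,1,-21,0.064],[0,19,1,-21,0.064],[0,19,1,-21,0.064],[0,19,1,-21,0.064]])

```text
clock: 14.08
position: [0.6111, 0.3221, 0.5531]
ee_rot: [-2.781, -1.025, -0.695]
force: [-0.3, 1.4, 0.8]
width: 1.001
gripper_force: 0.0
```

Emit:
drive_tool(steps=[[0,-5,-26,-11,0.026],[0,-5,-26,-11,0.026],[0,-5,-26,-11,0.026],[0,-5,-26,-11,0.026],[0,-5,-26,-11,0.026],[0,-5,-26,-11,0.026],[0,-5,-26,-11,0.026],[0,-5,-26,-11,0.026],[0,-5,-26,-11,0.026],[0,-5,-26,-11,0.026],[0,-5,-26,-11,0.026],[0,-5,-26,-11,0.026],[0,-5,-26,-11,0.026],[0,-5,-26,-11,0.026],[0,-5,-26,-11,0.026],[0,-5,-26,-11,0.026]])

```text
clock: 15.42
position: [0.5284, -0.0943, 0.3769]
ee_rot: [-2.443, -1.534, -0.63]
force: [0.9, 0.9, 0.3]
width: 1.003
gripper_force: 0.0
```

```bash
python3 st.py
```

```text
15.4167 [ 0.528 -0.094  0.377] [-0.607  0.233  1.247  1.764 -0.705  1.382  0.351] [0.92  0.851 0.322]
[[ 0.374  0.892  0.253]
 [ 0.812 -0.447  0.375]
 [ 0.448  0.065 -0.892]]
```

Emit:
drive_tool(steps=[[0,-9,-26,-12,0.027],[0,-9,-26,-12,0.027],[0,-9,-26,-12,0.027],[0,-9,-26,-12,0.027],[0,-9,-26,-12,0.027],[0,-9,-26,-12,0.027],[0,-9,-26,-12,0.027],[0,-9,-26,-12,0.027],[0,-9,-26,-12,0.027],[0,-9,-26,-12,0.027],[0,-9,-26,-12,0.027],[0,-9,-26,-12,0.027]])

```text
clock: 16.42
position: [0.4192, -0.4059, 0.2331]
ee_rot: [-2.122, -1.873, -0.565]
force: [0.6, 0.2, 0.1]
width: 0.995
gripper_force: 0.0
```

```bash
python3 st.py; python3 - <<'E'
from h import *
w=snap('wrist','w2'); s=snap('scene','s2'); t=snap('top','t2')
c=np.zeros((600,800,3),np.uint8); c[:300,:480]=cv2.resize(w['image'],(480,300)); c[300:600,:300]=cv2.resize(s['image'][240:360,340:460],(300,300)); c[300:600,310:610]=cv2.resize(t['image'][190:270,395:475],(300,300))
cv2.imwrite('pics/m3.png',c[:,:,::-1])
for P in [(.428,-.344,.108),(.4287,-.340,.128),(.43,-.29,.22)]: print(proj(w,P)*.75)
E
```

```text
16.4167 [ 0.419 -0.406  0.233] [ 0.372  0.701  0.944  1.515 -0.779  1.658  1.304] [0.572 0.233 0.101]
[[ 0.096  0.988  0.119]
 [ 0.889 -0.139  0.436]
 [ 0.447  0.064 -0.892]]
[238.87155512 139.72755235]
[239.54636868 133.73946393]
[237.78222257  61.28131685]
```

View pics/m3.png

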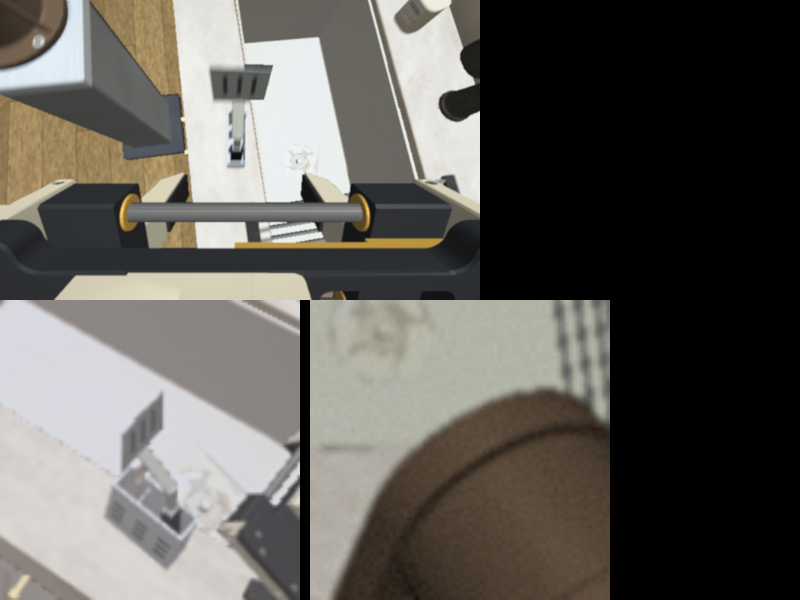

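The wrist view (0.75 scale) shows the blade at (240,68) and the rod at about (239,135), as projected, centred between the fingers. Now closing in on the rod.

Emit:
drive_tool(steps=[[0,1.5,11.5,-23.5,0],[0,1.5,11.5,-23.5,0],[0,1.5,11.5,-23.5,0],[0,1.5,11.5,-23.5,0],[0,1.5,11.5,-23.5,0],[0,1.5,11.5,-23.5,0]])

```text
clock: 17.07
position: [0.4304, -0.3337, 0.0924]
ee_rot: [-2.122, -1.874, -0.566]
force: [0.8, -0.2, 0.6]
width: 1.001
gripper_force: 0.0
```

Emit:
drive_tool(steps=[[0.5,0,0,0,0],[1,0,0,0,0],[1,0,0,0,0],[1,0,0,0,0],[1,0,0,0,0],[1,0,0,0,0]], grip_force=25)

```text
clock: 17.57
position: [0.4303, -0.3354, 0.0933]
ee_rot: [-2.123, -1.874, -0.566]
force: [1.2, 0.3, -0.7]
width: 0.611
gripper_force: 0.0
```

```bash
python3 st.py
```

```text
17.5667 [ 0.43  -0.335  0.093] [ 0.284  0.782  0.876  1.784 -0.899  1.383  1.424] [ 1.211  0.321 -0.685]
[[ 0.096  0.988  0.121]
 [ 0.89  -0.139  0.435]
 [ 0.446  0.066 -0.892]]
```

Emit:
drive_tool(steps=[[1,0,0,0,0],[1,0,0,0,0],[1,0,0,0,0],[1,0,0,0,0],[1,0,0,0,0],[1,0,0,0,0],[1,0,0,0,0],[1,0,0,0,0],[1,0,0,0,0]])

```text
clock: 18.32
position: [0.4294, -0.3344, 0.0924]
ee_rot: [-2.122, -1.872, -0.565]
force: [-4.1, -0.2, 4.1]
width: 0.108
gripper_force: 33.2
```

The rod is gripped (9.9 mm). Lifting out and carrying to the free worktop.

Emit:
drive_tool(steps=[[1,1,5,33,0],[1,1,6,38,0],[1,1,6,38,0],[1,1,6,38,0],[1,-6,25,5,0.035],[1,-7,26,0,0.035],[1,-7,26,0,0.035],[1,-6,25,0,0.035],[1,0,0,-35,0],[1,0,0,-38,0],[1,0,0,-38,0],[1,0,0,-28,0],[1,0,0,0,0]], grip_force=30)

```text
clock: 19.4
position: [0.4069, -0.2073, 0.1013]
ee_rot: [-1.968, -1.997, -0.531]
force: [-0.9, 0.9, -0.9]
width: 0.108
gripper_force: 34.3
```

```bash
python3 st.py; python3 - <<'E'
from h import *
s=snap('scene','s3');w=snap('wrist','w3')
c=np.zeros((600,800,3),np.uint8); c[:300,:480]=cv2.resize(w['image'],(480,300)); c[300:600,:400]=cv2.resize(s['image'][220:340,300:460],(400,300)); 
cv2.imwrite('pics/m4.png',c[:,:,::-1])
E
```

```text
19.4 [ 0.407 -0.207  0.101] [ 0.074  0.646  0.877  2.008 -0.846  1.266  1.45 ] [-0.945  0.899 -0.89 ]
[[-0.027  0.998  0.052]
 [ 0.892  0.001  0.451]
 [ 0.45   0.059 -0.891]]
```

View pics/m4.png

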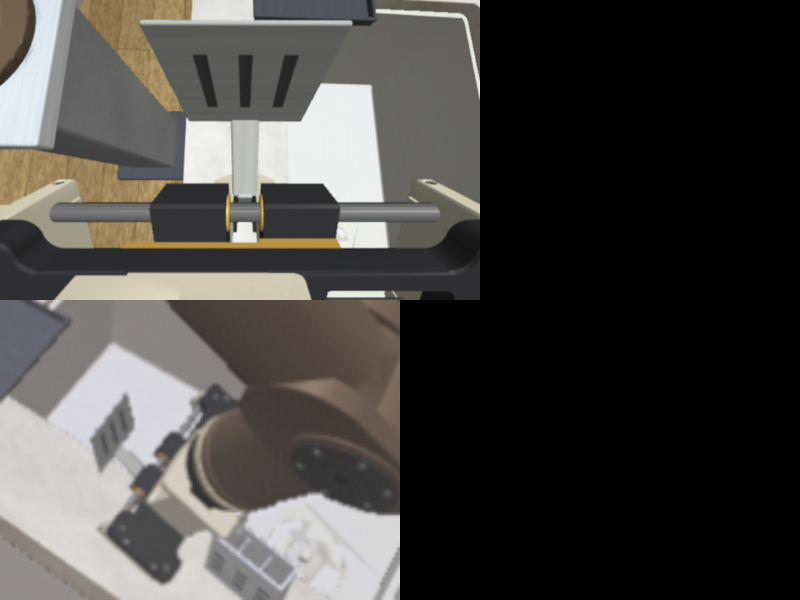

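The blade stands clear above the fingers, square to the camera, with the turner over the free worktop. Next I'll set the butt down and lay the turner over by pivoting it in loose pads.

Emit:
drive_tool(steps=[[1,0,0,-6,0],[1,0,0,-5,0],[1,0,10,-1.5,0],[1,0,11,-2.5,0],[1,0,9,-3,0],[1,0,9,-4,0],[1,0,8.5,-5,0],[1,0,8,-5,0]], grip_force=5)

```text
clock: 20.17
position: [0.4086, -0.1512, 0.0739]
ee_rot: [-1.967, -2.002, -0.538]
force: [1.6, 2.5, 3.6]
width: 0.111
gripper_force: 5.0
```

```bash
python3 - <<'E'
from h import *
o=observe();print(o['position'],o['force'],o['width'])
w=snap('wrist','w4'); P=o['position']; A=R.from_rotvec(o['ee_rot']).as_matrix(); G=P-.0188*A[:,2]
im=w['image']; g=cv2.cvtColor(im,cv2.COLOR_RGB2GRAY)
# predicted blade-tip position (front edge middle) for lean phi, G at turner z=.109
for ph in (9,20,30,40,50,60,70):
    c,s=np.cos(np.radians(ph)),np.sin(np.radians(ph)); z=np.array([0,s,c]);x=np.array([0,c,-s])
    print(ph,proj(w,G+z*(.112)+x*.036),proj(w,G+z*(.05)+x*.036))
c=np.concatenate([cv2.resize(im,(480,300))]); cv2.imwrite('pics/m5.png',c[:,:,::-1])
E
```

```text
[ 0.40864163 -0.15121954  0.07390382] [1.61642267 2.46245879 3.6239205 ] 0.11052917929910598
9 [357.82298733  31.93078269] [332.95011644 159.23912873]
20 [348.87097996   2.76282629] [331.15455724 149.43094708]
30 [342.23194707  -1.23443787] [329.57341961 145.67534575]
40 [336.94633306   7.0664668 ] [328.09583267 145.99159623]
50 [332.78074866  22.11161103] [326.75058044 149.58287103]
60 [329.49577206  40.64347807] [325.55001774 155.74916632]
70 [326.8912957   60.83319087] [324.49614176 163.91341678]
```

View pics/m5.png

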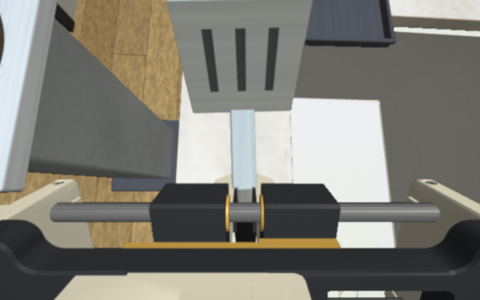

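The blade's rear edge at row 147 (full scale) matches a lean of 30–40°, so the turner is pivoting as planned. Continuing down.

Emit:
drive_tool(steps=[[1,0,7.5,-6,0],[1,0,7,-6.5,0],[1,0,6.5,-7.5,0],[1,0,5.5,-7.5,0],[1,0,5,-8.5,0],[1,0,4.5,-8.5,0],[1,0,3,-8,0],[1,0,2,-7,0],[1,0,0,0,0]])

```text
clock: 20.97
position: [0.4076, -0.1124, 0.0124]
ee_rot: [-1.97, -2.0, -0.533]
force: [0.1, -0.0, -1.4]
width: 0.109
gripper_force: 5.0
```

```bash
python3 st.py; python3 - <<'E'
from h import *
w=snap('wrist','w5'); s=snap('scene','s5'); t=snap('top','t5')
c=np.zeros((600,800,3),np.uint8); c[:300,:480]=cv2.resize(w['image'],(480,300)); c[300:600,:400]=cv2.resize(s['image'][200:320,260:420],(400,300));c[300:600,400:800]=cv2.resize(t['image'][160:280,260:420],(400,300)) 
cv2.imwrite('pics/m6.png',c[:,:,::-1])
E
```

```text
20.9667 [ 0.408 -0.112  0.012] [-0.019  0.723  0.757  2.201 -1.074  1.053  1.56 ] [ 0.066 -0.024 -1.401]
[[-0.029  0.998  0.056]
 [ 0.894  0.001  0.449]
 [ 0.448  0.063 -0.892]]
```

View pics/m6.png

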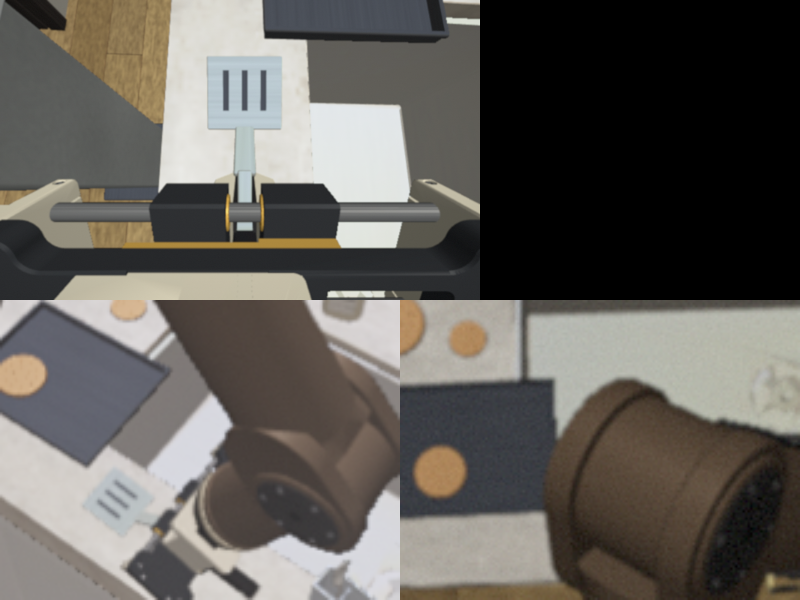

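The turner lies flat on the worktop, with its blade at wrist-view (245,92) short of the baking tray. Letting go, then sliding the open fingers back to the handle.

Emit:
drive_tool(steps=[[0.55,0,0,0,0],[0.55,0,0,0,0],[0.55,0,0,0,0],[0.55,0,0,0,0],[0.55,0,0,0,0],[0.55,0,-5,2,0],[0.55,0,-13,0,0],[0.55,0,-16,0,0],[0.55,0,-16,0,0],[0.55,0,-15,0,0],[0.55,0.5,-5,-4,0],[0.55,0,0,-3,0]])

```text
clock: 22.12
position: [0.4088, -0.1853, 0.0085]
ee_rot: [-1.974, -2.002, -0.533]
force: [0.6, 0.3, 0.1]
width: 0.45
gripper_force: 0.0
```

```bash
python3 st.py; python3 - <<'E'
from h import *
w=snap('wrist','w6'); s=snap('scene','s6'); t=snap('top','t6')
c=np.zeros((600,800,3),np.uint8); c[:375,:600]=cv2.resize(w['image'],(600,375)); c[375:600,:300]=cv2.resize(s['image'][200:320,260:420],(300,225));c[375:600,300:600]=cv2.resize(t['image'][160:280,230:390],(300,225)) 
cv2.imwrite('pics/m7.png',c[:,:,::-1])
# colour measurements: biscuit in top0
d=load('top0'); h=cv2.cvtColor(d['image'],cv2.COLOR_RGB2HSV)
m=((h[...,0]>5)&(h[...,0]<18)&(h[...,1]>90)&(h[...,2]>110)).astype(np.uint8)
for k in cv2.findContours(m,0,1)[0]:
    if cv2.contourArea(k)>60:
        (u,v),r=cv2.minEnclosingCircle(k); M=cv2.moments(k); 
        if 100<u<330: print('blob',M['m10']/M['m00'],M['m01']/M['m00'],r,onz(d,M['m10']/M['m00'],M['m01']/M['m00'],.014))
# baking tray dark mask
m=((d['image'].max(2)<75)&(d['image'][...,2]>25)).astype(np.uint8); m[:185]=0;m[252:]=0;m[:,:245]=0;m[:,330:]=0
k=max(cv2.findContours(m,0,1)[0],key=cv2.contourArea); b=cv2.boxPoints(cv2.minAreaRect(k)); print('tray',b,[onz(d,*c,.014).round(3) for c in b])
# marble
h2=(d['image'].min(2)>165).astype(np.uint8); h2[:,:180]=0;h2[:,235:]=0;h2[:130]=0;h2[275:]=0
k=max(cv2.findContours(h2,0,1)[0],key=cv2.contourArea); b=cv2.boxPoints(cv2.minAreaRect(k)); print('serv',b,[onz(d,*c,.022).round(3) for c in b])
E
```

```text
22.1167 [ 0.409 -0.185  0.008] [ 0.107  0.779  0.773  2.092 -1.015  1.122  1.597] [0.647 0.266 0.128]
[[-0.028  0.998  0.059]
 [ 0.895 -0.001  0.447]
 [ 0.446  0.065 -0.893]]
blob 275.47898675877946 228.24409902130105 10.12432861328125 [0.48384956 0.18868153 0.014     ]
blob 286.65327978580984 175.16331994645248 6.800835609436035 [0.66865379 0.14966162 0.014     ]
blob 256.11160714285717 169.51785714285714 12.657279968261719 [0.69229428 0.2561877  0.014     ]
blob 206.96704689480353 112.66920152091255 10.700567245483398 [0.91322354 0.43705656 0.014     ]
tray [[254.0873  187.74565]
 [319.87283 184.45638]
 [322.8155  243.30925]
 [257.02994 246.59853]] [array([0.627, 0.262, 0.014]), array([0.632, 0.035, 0.014]), array([0.429, 0.031, 0.014]), array([0.424, 0.25 , 0.014])]
serv [[185.85616 263.88354]
 [188.99998 178.99998]
 [228.6493  180.46848]
 [225.50548 265.35205]] [array([0.374, 0.481, 0.022]), array([0.662, 0.486, 0.022]), array([0.653, 0.349, 0.022]), array([0.365, 0.351, 0.022])]
```

View pics/m7.png

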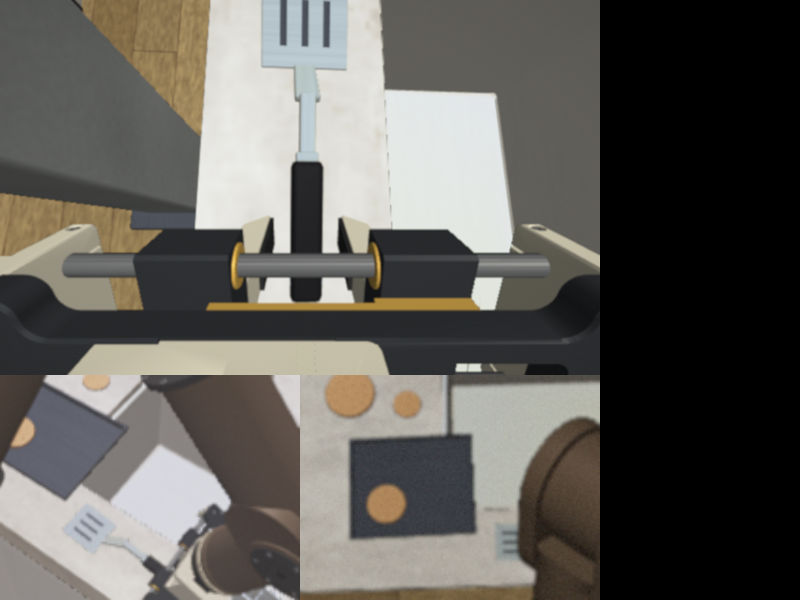

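The handle lies centred between the open fingers. Biscuit centre is (0.484,0.189) and tray centre about (0.517,0.141), both consistent with the stated sizes. Gripping the handle, lifting and going over the rim, behind the biscuit.

Emit:
drive_tool(steps=[[1,0,0,0,0],[1,0,0,0,0],[1,0,0,0,0],[1,0,0,0,0],[1,0,0,0,0],[1,0,0,0,0],[1,0,0,12,0],[1,0,0,15,0],[1,13,20,3,-0.005],[1,15,26,0,-0.005],[1,15,26,0,-0.005],[1,15,26,0,-0.005],[1,13,26,0,-0.005],[1,10,17,0,-0.005],[1,0,0,0,0]], grip_force=40)

```text
clock: 23.52
position: [0.4911, -0.0373, 0.0396]
ee_rot: [-1.996, -1.979, -0.543]
force: [-0.7, -0.1, -1.1]
width: 0.213
gripper_force: 39.9
```

```bash
python3 st.py; cat > blade.py <<'E'
from h import *
import sys
# find blade (light steel) contour in the wrist view; report corners cast to given height
w=snap('wrist',sys.argv[1]); im=w['image'].astype(int); o=observe(); A=R.from_rotvec(o['ee_rot']).as_matrix(); H=o['position']-.009*A[:,2]
print('handle',H.round(4),'width',o['width'],'F',o['force'].round(1))
for ph in (-10,0,10,20): # nose-up angle
    a=np.radians(ph); yw=np.arctan2(A[1,0],A[0,0]); f=np.array([np.cos(yw)*np.cos(a),np.sin(yw)*np.cos(a),np.sin(a)]); dn=np.array([np.cos(yw)*np.sin(a),np.sin(yw)*np.sin(a),-np.cos(a)]); y=np.array([np.sin(yw),-np.cos(yw),0])
    print(ph,'tip',(H+f*.178+dn*.034).round(3),[proj(w,H+f*l+dn*.034+y*s).round(0).tolist() for l in(.116,.178) for s in(-.032,.032)])
E
python3 blade.py w7; cat > lk.py <<'E'
from h import *
import sys
w=load(sys.argv[1]); im=w['image']; hsv=cv2.cvtColor(im,cv2.COLOR_RGB2HSV)
m=((hsv[...,0]>85)&(hsv[...,0]<125)&(hsv[...,1]>15)&(hsv[...,1]<80)&(hsv[...,2]>120)).astype(np.uint8); m[240:]=0; m[:,:240]=0;m[:,400:]=0
m=cv2.morphologyEx(m,cv2.MORPH_OPEN,np.ones((5,5)))
for k in cv2.findContours(m,0,1)[0]:
    if cv2.contourArea(k)>400: print(cv2.contourArea(k),cv2.boundingRect(k),cv2.approxPolyDP(k,5,True)[:,0].tolist())
E
python3 lk.py w7
```

```text
23.5167 [ 0.491 -0.037  0.04 ] [-0.221  0.691  0.76   2.114 -1.113  1.068  1.3  ] [-0.671 -0.147 -1.114]
[[-0.008  0.998  0.069]
 [ 0.893 -0.024  0.449]
 [ 0.45   0.065 -0.891]]
handle [ 0.4896 -0.0437  0.0475] width 0.21627849124117904 F [-0.9 -0.3 -0.7]
-10 tip [ 0.488  0.126 -0.017] [[278.0, 120.0], [355.0, 120.0], [279.0, 62.0], [350.0, 63.0]]
0 tip [0.488 0.134 0.014] [[275.0, 100.0], [359.0, 100.0], [275.0, 28.0], [355.0, 29.0]]
10 tip [0.488 0.137 0.045] [[272.0, 79.0], [364.0, 80.0], [270.0, -11.0], [362.0, -8.0]]
20 tip [0.488 0.135 0.076] [[268.0, 58.0], [370.0, 60.0], [263.0, -56.0], [372.0, -52.0]]
8381.0 (279, 0, 93, 178) [[280, 0], [280, 75], [329, 76], [319, 100], [316, 176], [337, 176], [332, 78], [370, 78], [371, 0]]
```

Emit:
drive_tool(steps=[[1,-3,0,-3,0],[1,0,0,-3,0],[1,0,0,0,0],[1,0,0,0,0]], grip_force=3)

```text
clock: 23.9
position: [0.4864, -0.0431, 0.0327]
ee_rot: [-2.006, -1.973, -0.541]
force: [-0.0, -1.5, -0.3]
width: 0.219
gripper_force: 3.0
```

```bash
python3 blade.py w8; python3 lk.py w8
```

```text
handle [ 0.4858 -0.0469  0.0408] width 0.21950379275574014 F [-0.3 -0.5 -0.1]
-10 tip [ 0.486  0.122 -0.024] [[279.0, 117.0], [356.0, 117.0], [280.0, 59.0], [351.0, 59.0]]
0 tip [0.486 0.131 0.007] [[276.0, 96.0], [360.0, 96.0], [276.0, 24.0], [356.0, 26.0]]
10 tip [0.486 0.134 0.038] [[273.0, 75.0], [365.0, 76.0], [271.0, -15.0], [363.0, -12.0]]
20 tip [0.486 0.132 0.07 ] [[269.0, 54.0], [371.0, 56.0], [264.0, -61.0], [373.0, -56.0]]
904.0 (316, 115, 22, 64) [[322, 115], [316, 177], [335, 178], [334, 116]]
5692.0 (285, 26, 84, 73) [[288, 26], [287, 97], [368, 98], [365, 27]]
```

The turner pivoted flat (heel at row 97, as predicted for 0°). Now lowering it onto the tray and sliding it under the biscuit.

Emit:
drive_tool(steps=[[1,-3,0,-2,0],[1,0,4,-1,0],[1,0,12,0,0],[1,0,12,0,0],[1,0,12,0,0],[1,0,12,0,0],[1,0,12,0,0],[1,0,12,0,0],[1,0,12,0,0],[1,0,10,0,0],[1,0,0,0,0]], grip_force=6)

```text
clock: 24.87
position: [0.4833, 0.059, 0.0299]
ee_rot: [-1.999, -1.976, -0.541]
force: [0.1, -0.0, -0.7]
width: 0.22
gripper_force: 6.0
```

```bash
python3 blade.py w9; python3 lk.py w9; python3 - <<'E'
from h import *
for n in('wrist','top'):
    d=load('w9') if n=='wrist' else snap('top','t9'); h=cv2.cvtColor(d['image'],cv2.COLOR_RGB2HSV)
    m=((h[...,0]>5)&(h[...,0]<18)&(h[...,1]>90)&(h[...,2]>110)).astype(np.uint8)
    for k in cv2.findContours(m,0,1)[0]:
        if cv2.contourArea(k)>100:
            M=cv2.moments(k); u,v=M['m10']/M['m00'],M['m01']/M['m00']; q=onz(d,u,v,.015)
            if .4<q[0]<.62 and -.1<q[1]<.4: print(n,u,v,cv2.boundingRect(k),q)
E
```

```text
handle [0.4827 0.0537 0.0379] width 0.2176487210078294 F [-0.5 -0.3 -1. ]
-10 tip [ 0.482  0.223 -0.027] [[279.0, 119.0], [356.0, 119.0], [280.0, 60.0], [351.0, 61.0]]
0 tip [0.482 0.232 0.004] [[277.0, 98.0], [360.0, 99.0], [276.0, 26.0], [356.0, 28.0]]
10 tip [0.482 0.235 0.035] [[273.0, 77.0], [365.0, 78.0], [271.0, -13.0], [363.0, -10.0]]
20 tip [0.482 0.233 0.067] [[269.0, 57.0], [371.0, 58.0], [265.0, -58.0], [373.0, -54.0]]
953.0 (314, 114, 25, 65) [[320, 114], [320, 169], [314, 176], [338, 177], [333, 115]]
3660.0 (284, 30, 85, 66) [[366, 30], [349, 43], [348, 76], [343, 45], [329, 48], [327, 76], [322, 48], [309, 48], [304, 76], [302, 48], [286, 44], [284, 94], [368, 95]]
wrist 314.9625520110957 21.09672779575692 (267, 0, 96, 44) [0.48023582 0.22712999 0.015     ]
```

```bash
python3 - <<'E'
from h import *
w=load('w9'); s=snap('scene','s9'); t=load('t9')
c=np.zeros((600,800,3),np.uint8); c[:300,:800]=cv2.resize(w['image'][0:120,160:480],(800,300)); c[300:600,:400]=cv2.resize(s['image'][190:280,220:340],(400,300));c[300:600,400:800]=cv2.resize(t['image'][170:260,230:350],(400,300)) 
cv2.imwrite('pics/m8.png',c[:,:,::-1])
for y in(.18,.2,.214,.232,.249): print(y,proj(w,(.484,y,.004)),proj(w,(.484,y,.014)))
E
```

```text
0.18 [320.68482982  85.99234731] [321.29397314  78.4812645 ]
0.2 [320.09129145  62.57377702] [320.66359549  54.10458158]
0.214 [319.6863494   46.59590088] [320.23402674  37.49280894]
0.232 [319.17797975  26.53644511] [319.69532234  16.66025574]
0.249 [318.71008496   8.07345517] [319.20008028  -2.49194829]
```

View pics/m8.png

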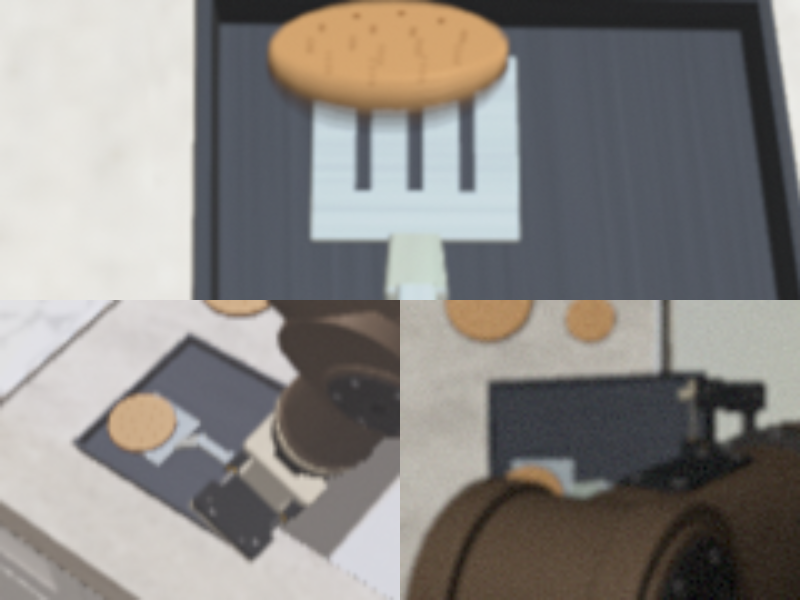

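The wrist view shows the biscuit against the far rim, with the blade partly under it and about 8 mm off to +x. The biscuit's outline looks more flattened than it should, so I'll triangulate it before going on.

```bash
cat > bt.py <<'E'
from h import *
import sys
def bis(d,f,mn=60):
    h=cv2.cvtColor(d['image'],cv2.COLOR_RGB2HSV); m=((h[...,0]>5)&(h[...,0]<20)&(h[...,1]>70)&(h[...,2]>90)).astype(np.uint8)
    out=[k for k in cv2.findContours(m,0,1)[0] if cv2.contourArea(k)>mn and f(*cv2.minEnclosingCircle(k)[0])]
    return out
def tri(a,b):
    (o1,r1),(o2,r2)=a,b; x=np.linalg.lstsq(np.c_[r1,-r2],o2-o1,rcond=None)[0]; P=o1+r1*x[0];Q=o2+r2*x[1]; return ((P+Q)/2).round(4),round(float(np.linalg.norm(P-Q)),4)
if __name__=='__main__':
    s=load(sys.argv[1]); w=load(sys.argv[2])
    S=bis(s,lambda u,v:220<u<340 and 150<v<280); W=bis(w,lambda u,v:200<u<440 and v<200,300)
    for k in S: print('S',cv2.fitEllipse(k),cv2.boundingRect(k),onz(s,*cv2.fitEllipse(k)[0],.015))
    for k in W: print('W',cv2.fitEllipse(k),cv2.boundingRect(k),'k1',w['k1'])
    s0=load('scene0')
    for k in bis(s0,lambda u,v:220<u<340 and 150<v<280): print('S0',cv2.fitEllipse(k))
    for a in S:
        for b in W: print(tri(ray(s,*cv2.fitEllipse(a)[0]),ray(w,*cv2.fitEllipse(b)[0])))
E
python3 bt.py s9 w9
```

```text
S ((261.7041931152344, 226.39556884765625), (16.233469009399414, 19.400754928588867), 81.96884155273438) (252, 218, 21, 18) [0.4810251  0.21421836 0.015     ]
S ((289.1409606933594, 186.8772735595703), (13.297550201416016, 20.204242706298828), 120.34642791748047) (280, 178, 21, 17) [0.68016384 0.25896783 0.015     ]
W ((314.741455078125, 21.441429138183594), (44.18429946899414, 97.18931579589844), 89.39287567138672) (267, 0, 96, 46) k1 -0.0007371388905987888
S0 ((267.96588134765625, 229.83001708984375), (15.689733505249023, 19.887134552001953), 78.90618896484375)
S0 ((311.01641845703125, 202.40670776367188), (9.058816909790039, 12.302286148071289), 86.3209457397461)
S0 ((291.899658203125, 185.6668701171875), (16.048248291015625, 23.083406448364258), 85.16737365722656)
(array([0.478 , 0.2116, 0.0263]), 0.0085)
(array([0.4767, 0.0467, 0.2656]), 0.0632)
```

```bash
python3 blade.py w10; python3 -c "
from h import *
snap('scene','s10')"; python3 bt.py s10 w10; python3 lk.py w10
```

```text
handle [0.4831 0.0517 0.0379] width 0.21960523035801371 F [-0.8 -0.1 -0.2]
-10 tip [ 0.483  0.221 -0.027] [[279.0, 118.0], [356.0, 118.0], [280.0, 59.0], [351.0, 60.0]]
0 tip [0.483 0.23  0.004] [[276.0, 97.0], [360.0, 97.0], [276.0, 25.0], [356.0, 26.0]]
10 tip [0.483 0.233 0.035] [[273.0, 76.0], [365.0, 77.0], [271.0, -14.0], [363.0, -12.0]]
20 tip [0.483 0.231 0.067] [[269.0, 55.0], [371.0, 56.0], [264.0, -60.0], [373.0, -55.0]]
S ((262.1582336425781, 226.5752716064453), (16.09438705444336, 19.358388900756836), 80.10273742675781) (253, 218, 20, 18) [0.48135385 0.21244677 0.015     ]
S ((289.1409606933594, 186.8772735595703), (13.297550201416016, 20.204242706298828), 120.34642791748047) (280, 178, 21, 17) [0.68016384 0.25896783 0.015     ]
W ((314.00421142578125, 37.83382034301758), (82.04183197021484, 92.95718383789062), 91.08295440673828) (268, 0, 93, 80) k1 -0.0007371388905987888
S0 ((267.96588134765625, 229.83001708984375), (15.689733505249023, 19.887134552001953), 78.90618896484375)
S0 ((311.01641845703125, 202.40670776367188), (9.058816909790039, 12.302286148071289), 86.3209457397461)
S0 ((291.899658203125, 185.6668701171875), (16.048248291015625, 23.083406448364258), 85.16737365722656)
(array([0.4804, 0.2107, 0.0155]), 0.0025)
(array([0.4743, 0.0411, 0.2732]), 0.0627)
960.0 (315, 114, 24, 65) [[320, 114], [315, 178], [338, 177], [333, 114]]
1764.0 (284, 21, 85, 75) [[366, 22], [360, 21], [361, 47], [348, 75], [320, 83], [285, 76], [284, 94], [367, 95]]
```

The biscuit had only been settling in that frame. It now lies flat on the blade at (0.480,0.211), with the blade tip 19 mm past its centre. A bit further in, then a firm grip and a slow lift.

Emit:
drive_tool(steps=[[1,0,5,0,0],[1,0,3,0,0],[1,0,0,0,0]])

```text
clock: 25.37
position: [0.4838, 0.0646, 0.0298]
ee_rot: [-2.003, -1.975, -0.541]
force: [0.4, -0.5, -0.9]
width: 0.218
gripper_force: 6.0
```

Emit:
drive_tool(steps=[[1,0,0,0,0],[1,0,0,1,0],[1,0,0,3,0],[1,0,0,5,0],[1,0,0,8,0],[1,0,0,9,0],[1,0,0,9,0],[1,0,0,5,0],[1,0,0,1,0]], grip_force=60)

```text
clock: 26.12
position: [0.4844, 0.0641, 0.0722]
ee_rot: [-2.003, -1.976, -0.544]
force: [0.1, -0.4, -1.1]
width: 0.207
gripper_force: 60.0
```

```bash
python3 blade.py w11; python3 -c "
from h import *
snap('scene','s11')"; python3 bt.py s11 w11|grep -v S0; python3 lk.py w11; python3 st.py|head -2; python3 - <<'E'
from h import *
d=load('top0'); h=cv2.cvtColor(d['image'],cv2.COLOR_RGB2HSV)
for n,m in (('mac',(d['image'][...,0]>190)&(d['image'][...,2]<150)),('brass',(h[...,0]>12)&(h[...,0]<35)&(h[...,1]>60))):
    m=m.astype(np.uint8); m[:,:185]=0; m[:,232:]=0; m[:130]=0; m[272:]=0
    for k in cv2.findContours(m,0,1)[0]:
        if cv2.contourArea(k)>8: M=cv2.moments(k);u,v=M['m10']/M['m00'],M['m01']/M['m00'];print(n,cv2.contourArea(k),onz(d,u,v,.047 if n=='mac' else .06).round(3),cv2.boundingRect(k))
E
```

```text
handle [0.4836 0.0602 0.0798] width 0.21322125257094443 F [-0.4  0.1 -1.3]
-10 tip [0.483 0.23  0.015] [[278.0, 118.0], [355.0, 117.0], [279.0, 59.0], [350.0, 60.0]]
0 tip [0.483 0.238 0.046] [[276.0, 97.0], [359.0, 97.0], [275.0, 25.0], [355.0, 26.0]]
10 tip [0.483 0.241 0.077] [[273.0, 76.0], [364.0, 76.0], [271.0, -14.0], [362.0, -12.0]]
20 tip [0.483 0.239 0.109] [[269.0, 55.0], [370.0, 56.0], [264.0, -60.0], [372.0, -55.0]]
S ((259.47625732421875, 218.02456665039062), (15.153136253356934, 19.75126838684082), 72.13787841796875) (250, 210, 20, 17) [0.50380805 0.24549913 0.015     ]
S ((290.60760498046875, 186.03500366210938), (15.988272666931152, 20.379762649536133), 99.25163269042969) (280, 177, 22, 18) [0.68676789 0.25735071 0.015     ]
W ((314.4305114746094, 40.645320892333984), (83.47334289550781, 91.09757995605469), 91.66192626953125) (269, 0, 92, 83) k1 -0.0007371388905987888
(array([0.4812, 0.2167, 0.0563]), 0.001)
(array([0.4727, 0.0446, 0.2953]), 0.0294)
933.0 (315, 114, 24, 64) [[320, 114], [315, 177], [338, 177], [332, 169], [333, 115]]
1476.0 (284, 38, 84, 58) [[366, 38], [348, 76], [321, 86], [284, 78], [284, 95], [367, 95]]
26.2167 [0.484 0.064 0.071] [-0.446  0.573  0.763  2.191 -1.133  0.98   1.118] [-0.4    0.403 -2.123]
[[-0.003  0.997  0.072]
brass 114.0 [0.66  0.446 0.06 ] (191, 170, 13, 13)
```

The biscuit rides flat on the blade at (0.481,0.217,0.056). Carrying it over the free half of the marble tray.

Emit:
drive_tool(steps=[[1,0,4,0,0],[1,0,10,0,0],[1,0,16,0,0],[1,0,20,0,0],[1,0,22,0,0],[1,0,22,0,0],[1,0,18,0,0],[1,0,13,-2,0],[1,0,8,-4,0],[1,0,4,-5,0],[1,0,1,-4,0],[1,0,0,-2,0],[1,0,0,0,0]])

```text
clock: 27.3
position: [0.4837, 0.2008, 0.0531]
ee_rot: [-2.006, -1.973, -0.54]
force: [-0.7, -0.2, -1.2]
width: 0.211
gripper_force: 60.0
```

```bash
python3 blade.py w12; python3 -c "
from h import *
snap('scene','s12')"; sed -i 's/220<u<340 and 150<v<280/190<u<340 and 150<v<280/' bt.py; python3 bt.py s12 w12|grep -v S0; python3 lk.py w12; python3 st.py|head -2
```

```text
handle [0.4832 0.1968 0.0615] width 0.21142524793299972 F [-0.5 -0.1 -1.4]
-10 tip [ 0.483  0.366 -0.003] [[279.0, 117.0], [356.0, 117.0], [280.0, 58.0], [351.0, 59.0]]
0 tip [0.483 0.375 0.027] [[276.0, 96.0], [360.0, 96.0], [276.0, 24.0], [356.0, 25.0]]
10 tip [0.483 0.378 0.059] [[273.0, 75.0], [365.0, 76.0], [271.0, -15.0], [363.0, -13.0]]
20 tip [0.483 0.376 0.09 ] [[269.0, 54.0], [372.0, 55.0], [264.0, -61.0], [374.0, -57.0]]
S ((311.0045471191406, 202.35816955566406), (8.936638832092285, 12.365099906921387), 85.72380065917969) (305, 198, 13, 10) [0.66561523 0.14583832 0.015     ]
S ((231.63157653808594, 203.67587280273438), (13.463149070739746, 18.110332489013672), 73.33354949951172) (223, 197, 19, 15) [0.4944883  0.37249654 0.015     ]
W ((314.56829833984375, 40.6297721862793), (83.22898864746094, 90.58719635009766), 91.72960662841797) (270, 0, 91, 83) k1 -0.0007371388905987888
(array([0.4493, 0.0049, 0.3781]), 0.1247)
(array([0.4806, 0.3507, 0.0407]), 0.0013)
844.5 (316, 114, 21, 65) [[320, 114], [316, 178], [335, 178], [333, 115]]
1362.0 (285, 46, 82, 50) [[365, 46], [348, 76], [321, 86], [285, 79], [285, 95], [366, 95]]
27.4 [0.484 0.201 0.054] [-0.66   0.563  0.636  2.218 -1.284  0.813  0.96 ] [ 1.112 -0.484 -0.576]
[[-0.001  0.997  0.072]
```

```bash
cat > t6.py <<'E'
from cem import *
q=np.array([-.66,.563,.636,2.218,-1.284,.813,.96]);T=fk(p,q);t0=T[0];c=np.zeros(3)
arc=[(9,30),(14,28.7),(18.8,25.5),(23,21.8),(26.4,17.5),(29,12.7),(30.8,7.4),(31.5,1.9)]
for a,b in arc:
    for _ in range(3): d=np.array([0,a/3,b/3]);c+=d;q,T=step(q,T,(*d,0),w=.6)
    print(((T[0]-t0)*1000-c).round(1),T[1].as_matrix()[2,:2].round(3),q.round(2))
for d in [(0,0,10,0)]*4+[(0,8,0,0)]*5+[(0,-8,5,0)]*5: q,T=step(q,T,d,w=.6)
print(T[0],T[1].as_matrix()[2,:2].round(3),q.round(2))
E
OMP_NUM_THREADS=2 python3 t6.py
```

```text
[-0. -0. -0.] [0.447 0.064] [-0.71  0.51  0.68  2.2  -1.2   0.83  0.85]
[-0. -0. -0.] [0.447 0.064] [-0.78  0.45  0.71  2.17 -1.13  0.84  0.73]
[-0. -0. -0.] [0.447 0.064] [-0.84  0.41  0.74  2.15 -1.06  0.85  0.62]
[-0. -0. -0.] [0.447 0.064] [-0.91  0.38  0.76  2.12 -1.01  0.85  0.51]
[ 0. -0. -0.] [0.447 0.064] [-0.98  0.36  0.77  2.08 -0.97  0.85  0.41]
[ 0. -0. -0.] [0.447 0.064] [-1.03  0.35  0.77  2.05 -0.95  0.85  0.33]
[ 0. -0. -0.] [0.447 0.064] [-1.09  0.36  0.77  2.02 -0.94  0.84  0.25]
[ 0. -0. -0.] [0.447 0.064] [-1.13  0.38  0.77  1.98 -0.94  0.83  0.2 ]
[0.484 0.384 0.264] [0.447 0.064] [-1.2   0.3   0.84  1.9  -0.8   0.92  0.03]
```

Emit:
drive_tool(steps=[[1,0,0,-2,0],[1,0,0,-2,0],[1,0,0,0,0],[1,0,3,9,0],[1,0,3,10,0],[1,0,3,10,0],[1,0,4.5,9.5,0],[1,0,4.5,9.5,0],[1,0,5,9.5,0]], grip_force=3)

```text
clock: 28.15
position: [0.4835, 0.2251, 0.1078]
ee_rot: [-2.004, -1.975, -0.541]
force: [-0.2, 0.2, -1.2]
width: 0.219
gripper_force: 3.0
```

```bash
sed -i 's/(-10,0,10,20)/(-50,-40,-30,-20,-10,0)/' blade.py; python3 blade.py w13; python3 -c "
from h import *
snap('scene','s13')"; python3 bt.py s13 w13|grep -v S0; python3 lk.py w13
```

```text
handle [0.4835 0.2224 0.1174] width 0.22102530543659293 F [0.2 1.3 0.9]
-50 tip [ 0.483  0.311 -0.041] [[285.0, 199.0], [350.0, 197.0], [288.0, 172.0], [342.0, 171.0]]
-40 tip [ 0.483  0.337 -0.023] [[284.0, 178.0], [351.0, 177.0], [287.0, 145.0], [343.0, 144.0]]
-30 tip [ 0.483  0.36  -0.001] [[283.0, 157.0], [352.0, 156.0], [285.0, 117.0], [345.0, 117.0]]
-20 tip [0.483 0.378 0.025] [[281.0, 136.0], [354.0, 136.0], [283.0, 88.0], [347.0, 88.0]]
-10 tip [0.483 0.392 0.053] [[279.0, 115.0], [357.0, 115.0], [280.0, 56.0], [351.0, 57.0]]
0 tip [0.483 0.4   0.083] [[277.0, 94.0], [360.0, 94.0], [276.0, 21.0], [356.0, 23.0]]
S ((311.0045471191406, 202.35816955566406), (8.936638832092285, 12.365099906921387), 85.72380065917969) (305, 198, 13, 10) [0.66561523 0.14583832 0.015     ]
S ((228.91270446777344, 202.1596221923828), (8.01711368560791, 17.292469024658203), 57.29023361206055) (222, 197, 17, 12) [0.49392578 0.38586274 0.015     ]
S ((293.53057861328125, 186.1201171875), (15.346373558044434, 20.641366958618164), 65.07759094238281) (282, 178, 22, 17) [0.69277408 0.24821101 0.015     ]
W ((314.52447509765625, 97.92109680175781), (54.14057540893555, 73.57355499267578), 92.05514526367188) (278, 71, 74, 55) k1 -0.0007371388905987888
(array([0.4721, 0.0811, 0.3315]), 0.2048)
(array([0.48  , 0.3604, 0.0422]), 0.005)
(array([0.4815, 0.125 , 0.3182]), 0.1426)
555.0 (317, 138, 19, 48) [[320, 138], [317, 184], [334, 185], [331, 138]]
907.5 (290, 104, 69, 34) [[357, 105], [343, 123], [290, 124], [290, 136], [358, 137]]
```

The blade is at 20° nose-down with its tip on the marble, and the biscuit is still on it. Continuing the pivot.

Emit:
drive_tool(steps=[[1,0,6.3,8.5,0],[1,0,6.3,8.5,0],[1,0,6.3,8.5,0],[1,0,7.7,7.3,0],[1,0,7.7,7.3,0],[1,0,7.7,7.3,0],[1,0,8.8,5.8,0],[1,0,8.8,5.8,0],[1,0,8.8,5.8,0],[1,0,0,0,0]])

```text
clock: 29.08
position: [0.4836, 0.295, 0.1725]
ee_rot: [-2.001, -1.977, -0.542]
force: [0.7, 2.0, -1.1]
width: 0.22
gripper_force: 3.0
```

```bash
sed -i 's/(-50,-40,-30,-20,-10,0)/(-80,-70,-60,-50,-40,-30)/' blade.py; python3 blade.py w14; python3 -c "
from h import *
snap('scene','s14')"; python3 bt.py s14 w14|grep -v S0; python3 lk.py w14
```

```text
handle [0.4829 0.29   0.18  ] width 0.21806521628000866 F [ 0.7  0.9 -1.6]
-80 tip [ 0.483  0.287 -0.001] [[286.0, 265.0], [350.0, 263.0], [290.0, 253.0], [343.0, 251.0]]
-70 tip [0.483 0.319 0.001] [[286.0, 243.0], [349.0, 241.0], [289.0, 226.0], [342.0, 225.0]]
-60 tip [0.483 0.35  0.009] [[285.0, 222.0], [349.0, 220.0], [289.0, 200.0], [341.0, 199.0]]
-50 tip [0.482 0.378 0.022] [[285.0, 201.0], [349.0, 200.0], [288.0, 174.0], [342.0, 173.0]]
-40 tip [0.482 0.404 0.039] [[284.0, 181.0], [350.0, 180.0], [286.0, 148.0], [343.0, 147.0]]
-30 tip [0.482 0.427 0.062] [[282.0, 160.0], [351.0, 159.0], [285.0, 120.0], [344.0, 120.0]]
S ((311.0045471191406, 202.35816955566406), (8.936638832092285, 12.365099906921387), 85.72380065917969) (305, 198, 13, 10) [0.66561523 0.14583832 0.015     ]
S ((291.8597717285156, 185.7214813232422), (16.0743465423584, 23.04185676574707), 85.35131072998047) (280, 178, 24, 17) [0.69076986 0.25460517 0.015     ]
W ((316.2755432128906, 167.3416748046875), (32.752166748046875, 62.46800231933594), 88.76675415039062) (286, 151, 63, 35) k1 -0.0007371388905987888
(array([0.5339, 0.2115, 0.1555]), 0.2862)
(array([0.5301, 0.2435, 0.1846]), 0.214)
```

```bash
python3 - <<'E'
from h import *
w=load('w14'); s=load('s14')
for A in(.378,.385,.395):
  for ph in (40,50): 
    a=np.radians(ph); f=np.array([0,np.cos(a),-np.sin(a)]);n=np.array([0,np.sin(a),np.cos(a)]); c=np.array([.4806,A,.022])-f*.035+n*.012
    print(A,ph,'c',proj(w,c).round(),'low',proj(w,c+f*.035).round(),'up',proj(w,c-f*.035).round(),'sides',proj(w,c+np.array([.035,0,0])).round(),'scene',proj(s,c).round())
from bt import bis
for k in bis(s,lambda u,v:190<u<260 and 150<v<240,10): print(cv2.fitEllipse(k),cv2.boundingRect(k),cv2.contourArea(k))
E
```

```text
0.378 40 c [314. 184.] low [313. 166.] up [315. 206.] sides [347. 184.] scene [229. 200.]
0.378 50 c [314. 178.] low [313. 165.] up [315. 195.] sides [347. 178.] scene [228. 199.]
0.385 40 c [314. 178.] low [313. 160.] up [315. 199.] sides [347. 177.] scene [228. 199.]
0.385 50 c [314. 172.] low [313. 159.] up [315. 187.] sides [347. 171.] scene [227. 198.]
0.395 40 c [314. 168.] low [313. 151.] up [315. 189.] sides [346. 168.] scene [226. 198.]
0.395 50 c [314. 162.] low [313. 151.] up [315. 177.] sides [347. 162.] scene [225. 197.]
((223.31961059570312, 200.35662841796875), (2.7996017932891846, 7.853321552276611), 53.75263214111328) (220, 198, 7, 6) 12.5
```

The biscuit now leans on the blade with its lower edge on the marble. Its wrist rows 151–186 match an edge at y≈0.393. Continuing.

Emit:
drive_tool(steps=[[1,0,9.5,4,0],[1,0,9.5,4,0],[1,0,9.5,4,0],[1,0,10,2,0],[1,0,10,2,0],[1,0,10,2,0],[1,0,0,0,0]])

```text
clock: 29.77
position: [0.4836, 0.3543, 0.1904]
ee_rot: [-2.001, -1.977, -0.542]
force: [0.8, -0.2, 2.3]
width: 0.216
gripper_force: 3.0
```

```bash
sed -i 's/(-80,-70,-60,-50,-40,-30)/(-90,-80,-70,-60)/' blade.py; python3 blade.py w15; python3 - <<'E'
from h import *
from bt import bis
w=load('w15'); s=snap('scene','s15')
for k in bis(w,lambda u,v:200<u<440 and v<260,100): print('W',cv2.fitEllipse(k),cv2.boundingRect(k))
for A in(.38,.39,.40):
  for ph in (50,60,70,80): 
    a=np.radians(ph); f=np.array([0,np.cos(a),-np.sin(a)]);n=np.array([0,np.sin(a),np.cos(a)]); c=np.array([.4806,A,.022])-f*.035+n*.012
    print(A,ph,'low',proj(w,c+f*.035).round(),'up',proj(w,c-f*.035).round(),'side',proj(w,c+np.array([.035,0,0])).round())
E
```

```text
handle [0.483  0.3491 0.1981] width 0.21670385248760698 F [ 1.  -0.   0.9]
-90 tip [0.483 0.315 0.02 ] [[286.0, 288.0], [352.0, 285.0], [290.0, 280.0], [344.0, 278.0]]
-80 tip [0.483 0.347 0.017] [[286.0, 265.0], [351.0, 263.0], [290.0, 253.0], [343.0, 251.0]]
-70 tip [0.483 0.378 0.019] [[286.0, 243.0], [350.0, 241.0], [289.0, 226.0], [342.0, 225.0]]
-60 tip [0.483 0.409 0.027] [[286.0, 222.0], [349.0, 221.0], [289.0, 200.0], [342.0, 199.0]]
W ((316.207763671875, 215.47970581054688), (31.496891021728516, 59.10942077636719), 90.91234588623047) (288, 200, 61, 33)
0.38 50 low [314. 216.] up [316. 256.] side [347. 233.]
0.38 60 low [314. 215.] up [316. 244.] side [347. 227.]
0.38 70 low [314. 214.] up [316. 231.] side [347. 221.]
0.38 80 low [314. 214.] up [316. 218.] side [347. 215.]
0.39 50 low [314. 207.] up [316. 245.] side [347. 224.]
0.39 60 low [314. 206.] up [316. 233.] side [347. 218.]
0.39 70 low [314. 206.] up [316. 221.] side [347. 212.]
0.39 80 low [314. 206.] up [315. 208.] side [346. 206.]
0.4 50 low [314. 199.] up [316. 235.] side [346. 215.]
0.4 60 low [314. 198.] up [316. 223.] side [346. 209.]
0.4 70 low [314. 198.] up [315. 211.] side [346. 203.]
0.4 80 low [313. 198.] up [315. 198.] side [346. 197.]
```

Emit:
drive_tool(steps=[[1,0,8,0,0],[1,0,8,0,0],[1,0,8,0,0],[1,0,8,0,0],[1,0,0,0,0]])

```text
clock: 30.28
position: [0.4832, 0.3865, 0.1901]
ee_rot: [-2.0, -1.977, -0.541]
force: [1.1, -0.8, 3.3]
width: 0.22
gripper_force: 3.0
```

```bash
python3 blade.py w16; cat > chk.py <<'E'
from h import *
from bt import bis
import sys
w=load(sys.argv[1]); s=snap('scene','s'+sys.argv[1][1:])
for k in bis(w,lambda u,v:200<u<440 and v<270,60): print('W',cv2.fitEllipse(k),cv2.boundingRect(k))
h=cv2.cvtColor(s['image'],cv2.COLOR_RGB2HSV)
for A in(.39,.40,.41):
  for ph in (50,60,70,80,90): 
    a=np.radians(ph); f=np.array([0,np.cos(a),-np.sin(a)]);n=np.array([0,np.sin(a),np.cos(a)]); c=np.array([.4806,A,.022])-f*.035+n*.012
    print(A,ph,'low',proj(w,c+f*.035).round(),'up',proj(w,c-f*.035).round(),'scene lo/up',proj(s,c+f*.035).round(),proj(s,c-f*.035).round())
m=((h[...,1]>80)&(h[...,2]>40)&((h[...,0]<20))).astype(np.uint8)
for k in cv2.findContours(m[170:225,195:262].copy(),0,1)[0]:
    if cv2.contourArea(k)>8: x,y,a,b=cv2.boundingRect(k); r=s['image'][y+170:y+170+b,x+195:x+195+a].reshape(-1,3); print('S',(x+195,y+170,a,b),cv2.contourArea(k),np.median(r,0))
E
python3 chk.py w16
```

```text
handle [0.4827 0.3813 0.1981] width 0.22166064307790603 F [ 2.  -1.7  3. ]
-90 tip [0.483 0.347 0.02 ] [[286.0, 288.0], [352.0, 285.0], [290.0, 280.0], [344.0, 278.0]]
-80 tip [0.483 0.379 0.017] [[286.0, 265.0], [351.0, 263.0], [290.0, 253.0], [343.0, 251.0]]
-70 tip [0.483 0.41  0.019] [[286.0, 243.0], [350.0, 241.0], [290.0, 226.0], [342.0, 225.0]]
-60 tip [0.482 0.441 0.027] [[286.0, 222.0], [349.0, 221.0], [289.0, 200.0], [342.0, 199.0]]
W ((320.51580810546875, 238.22462463378906), (27.918075561523438, 47.880916595458984), 98.39295959472656) (292, 225, 53, 31)
0.39 50 low [315. 234.] up [317. 279.] scene lo/up [223. 200.] [229. 195.]
0.39 60 low [315. 233.] up [317. 267.] scene lo/up [223. 200.] [226. 192.]
0.39 70 low [315. 233.] up [317. 255.] scene lo/up [223. 200.] [223. 190.]
0.39 80 low [315. 232.] up [317. 242.] scene lo/up [223. 201.] [221. 189.]
0.39 90 low [315. 232.] up [316. 229.] scene lo/up [223. 201.] [218. 187.]
0.4 50 low [315. 226.] up [317. 268.] scene lo/up [221. 199.] [227. 194.]
0.4 60 low [315. 225.] up [317. 257.] scene lo/up [221. 199.] [224. 191.]
0.4 70 low [314. 224.] up [317. 244.] scene lo/up [221. 199.] [221. 189.]
0.4 80 low [314. 224.] up [316. 231.] scene lo/up [221. 200.] [219. 187.]
0.4 90 low [314. 224.] up [316. 218.] scene lo/up [221. 200.] [216. 186.]
0.41 50 low [314. 217.] up [317. 258.] scene lo/up [219. 198.] [225. 192.]
0.41 60 low [314. 216.] up [317. 246.] scene lo/up [219. 198.] [222. 190.]
0.41 70 low [314. 216.] up [316. 233.] scene lo/up [219. 198.] [219. 188.]
0.41 80 low [314. 216.] up [316. 221.] scene lo/up [219. 198.] [217. 186.]
0.41 90 low [314. 216.] up [316. 208.] scene lo/up [219. 199.] [215. 185.]
```

Biscuit edge at y≈0.399, leaning about 60° against the steep blade. I'll fix the grip, raise the blade edge to the biscuit's upper half, and push slowly to tip it forward onto its baked face.

Emit:
drive_tool(steps=[[1,0,0,0,0],[1,0,0,5,0],[1,0,0,10,0],[1,0,0,10,0],[1,0,0,10,0],[1,0,5,0,0],[1,0,5,0,0],[1,0,5,0,0],[1,0,5,0,0],[1,0,0,0,0]], grip_force=40)

```text
clock: 31.22
position: [0.4828, 0.4054, 0.2242]
ee_rot: [-2.002, -1.976, -0.539]
force: [-0.3, 0.3, -1.6]
width: 0.21
gripper_force: 40.0
```

```bash
python3 blade.py w17; python3 chk.py w17 | grep -v ' 50 '
```

```text
handle [0.4824 0.4007 0.2323] width 0.2175019393836126 F [-0.6 -0.4 -1.1]
-90 tip [0.483 0.367 0.054] [[286.0, 287.0], [353.0, 284.0], [290.0, 279.0], [345.0, 277.0]]
-80 tip [0.482 0.398 0.051] [[286.0, 264.0], [351.0, 262.0], [290.0, 252.0], [343.0, 250.0]]
-70 tip [0.482 0.43  0.053] [[286.0, 243.0], [350.0, 241.0], [290.0, 226.0], [342.0, 224.0]]
-60 tip [0.482 0.46  0.061] [[286.0, 222.0], [350.0, 220.0], [289.0, 200.0], [342.0, 198.0]]
W ((327.7984924316406, 205.2775115966797), (24.892559051513672, 50.52352523803711), 97.37883758544922) (297, 216, 48, 9)
0.39 60 low [315. 249.] up [317. 283.] scene lo/up [223. 200.] [226. 192.]
0.39 70 low [315. 248.] up [317. 272.] scene lo/up [223. 200.] [223. 190.]
0.39 80 low [315. 248.] up [316. 260.] scene lo/up [223. 201.] [221. 189.]
0.39 90 low [315. 248.] up [316. 248.] scene lo/up [223. 201.] [218. 187.]
0.4 60 low [315. 241.] up [317. 274.] scene lo/up [221. 199.] [224. 191.]
0.4 70 low [315. 241.] up [316. 262.] scene lo/up [221. 199.] [221. 189.]
0.4 80 low [315. 240.] up [316. 250.] scene lo/up [221. 200.] [219. 187.]
0.4 90 low [314. 240.] up [316. 239.] scene lo/up [221. 200.] [216. 186.]
0.41 60 low [314. 233.] up [316. 264.] scene lo/up [219. 198.] [222. 190.]
0.41 70 low [314. 233.] up [316. 253.] scene lo/up [219. 198.] [219. 188.]
0.41 80 low [314. 232.] up [316. 241.] scene lo/up [219. 198.] [217. 186.]
0.41 90 low [314. 232.] up [316. 229.] scene lo/up [219. 199.] [215. 185.]
S (208, 183, 16, 16) 89.5 [76.  59.5 54. ]
```

```bash
cat > ch2.py <<'E'
from h import *
import sys
n=sys.argv[1]; w=load('w'+n); s=load('s'+n); P=lambda d,*c: proj(d,c).round().tolist()
for y in (.43,.44): print('flat',y,'W near/far/center',P(w,.4806,y-.035,.029),P(w,.4806,y+.035,.029),'S ctr/left/right/near/far',P(s,.4806,y,.034),P(s,.4456,y,.029),P(s,.5156,y,.029),P(s,.4806,y-.035,.029),P(s,.4806,y+.035,.029))
for y in (.40,.41,.42): print('vert',y,'W top',P(w,.4806,y,.092),'S bottom/top/left/right',P(s,.4806,y,.022),P(s,.4806,y,.092),P(s,.4456,y,.057),P(s,.5156,y,.057))
for nm,d in(('W',w),('S',s)):
    h=cv2.cvtColor(d['image'],cv2.COLOR_RGB2HSV); m=((d['image'].max(2)<115)&(h[...,1]>60)&((h[...,0]<18)|(h[...,0]>170))).astype(np.uint8)
    if nm=='S': m[:165]=0;m[225:]=0;m[:,:195]=0;m[:,262:]=0
    else: m[:100]=0;m[262:]=0;m[:,:255]=0;m[:,:255]=0;m[:,385:]=0
    for k in cv2.findContours(m,0,1)[0]:
        if cv2.contourArea(k)>25:
            e=cv2.fitEllipse(k); print(nm,e,cv2.boundingRect(k),cv2.contourArea(k),onz(d,*e[0],.034).round(3))
E
python3 ch2.py 17
```

```text
flat 0.43 W near/far/center [315.0, 253.0] [314.0, 199.0] S ctr/left/right/near/far [217.0, 196.0] [210.0, 202.0] [224.0, 191.0] [224.0, 201.0] [210.0, 192.0]
flat 0.44 W near/far/center [315.0, 245.0] [314.0, 192.0] S ctr/left/right/near/far [215.0, 194.0] [208.0, 201.0] [222.0, 190.0] [222.0, 199.0] [209.0, 191.0]
vert 0.4 W top [316.0, 250.0] S bottom/top/left/right [223.0, 201.0] [219.0, 188.0] [214.0, 201.0] [228.0, 189.0]
vert 0.41 W top [316.0, 241.0] S bottom/top/left/right [221.0, 200.0] [217.0, 186.0] [212.0, 199.0] [226.0, 188.0]
vert 0.42 W top [316.0, 231.0] S bottom/top/left/right [219.0, 199.0] [215.0, 185.0] [210.0, 198.0] [224.0, 186.0]
W ((318.30279541015625, 227.8267059326172), (21.99861717224121, 50.32150650024414), 90.60266876220703) (291, 218, 55, 24) 660.5 [0.486 0.427 0.034]
S ((214.9575653076172, 190.7501220703125), (14.269610404968262, 16.171951293945312), 113.60930633544922) (207, 183, 17, 16) 108.5 [0.493 0.453 0.034]
```

Emit:
drive_tool(steps=[[1,0,4,0,0],[1,0,4,0,0],[1,0,0,0,0],[1,0,0,0,0]])

```text
clock: 31.65
position: [0.4836, 0.4123, 0.225]
ee_rot: [-2.003, -1.976, -0.541]
force: [-0.4, -0.1, -1.2]
width: 0.216
gripper_force: 40.0
```

```bash
python3 -c "
from h import *
snap('wrist','w18'); snap('scene','s18'); o=observe(); print(o['position'],o['force'])"; python3 ch2.py 18
```

```text
[0.48375162 0.41186979 0.2250961 ] [ 0.35087815 -0.30296087 -1.47525598]
flat 0.43 W near/far/center [314.0, 259.0] [313.0, 205.0] S ctr/left/right/near/far [217.0, 196.0] [210.0, 202.0] [224.0, 191.0] [224.0, 201.0] [210.0, 192.0]
flat 0.44 W near/far/center [314.0, 251.0] [313.0, 197.0] S ctr/left/right/near/far [215.0, 194.0] [208.0, 201.0] [222.0, 190.0] [222.0, 199.0] [209.0, 191.0]
vert 0.4 W top [316.0, 257.0] S bottom/top/left/right [223.0, 201.0] [219.0, 188.0] [214.0, 201.0] [228.0, 189.0]
vert 0.41 W top [315.0, 247.0] S bottom/top/left/right [221.0, 200.0] [217.0, 186.0] [212.0, 199.0] [226.0, 188.0]
vert 0.42 W top [315.0, 238.0] S bottom/top/left/right [219.0, 199.0] [215.0, 185.0] [210.0, 198.0] [224.0, 186.0]
W ((316.30810546875, 214.97125244140625), (45.03440856933594, 49.31987762451172), 85.9612045288086) (292, 192, 50, 51) 1653.5 [0.484 0.451 0.034]
S ((213.84652709960938, 193.80931091308594), (10.640396118164062, 16.081928253173828), 77.56880950927734) (206, 188, 17, 12) 97.5 [0.48  0.445 0.034]
```

The biscuit has tipped over onto its baked face. It lies flat, chocolate side up, at about (0.480,0.445) on the marble. Withdrawing the turner; I'll check the way back in the model first.

```bash
cat > t7.py <<'E'
from cem import *
q=np.array(observe()['joints']);T=fk(p,q);t0=T[0];c=np.zeros(3)
arc=[(9,30),(14,28.7),(18.8,25.5),(23,21.8),(26.4,17.5),(29,12.7),(30.8,7.4),(31.5,1.9)][::-1]
for seg in ([(0,0,15)]*4,[(-4,-25,0)]*18,[(-1,0,-22)]*4,[(0,-a/2,-b/2) for a,b in arc for _ in (0,1)]):
    for d in seg: c+=d;q,T=step(q,T,(*d,0),w=.6)
    print(T[0].round(3),((T[0]-t0)*1000-c).round(1),T[1].as_matrix()[2,:2].round(3),q.round(2))
E
OMP_NUM_THREADS=2 python3 t7.py; python3 st.py | head -1
```

```text
[0.483 0.412 0.285] [ 0. -0. -0.] [0.447 0.065] [-1.24  0.3   0.84  1.85 -0.77  0.95 -0.05]
[ 0.411 -0.038  0.285] [-0.  0.  0.] [0.447 0.065] [-0.66  0.14  1.18  2.04 -0.59  1.3   0.75]
[ 0.407 -0.038  0.197] [-0.   0.1  0. ] [0.447 0.065] [-0.49  0.32  1.09  2.17 -0.76  1.19  1.02]
[ 0.407 -0.22   0.051] [-0.   0.1  0.1] [0.447 0.065] [ 0.11  0.75  0.88  2.03 -0.95  1.24  1.56]
31.75 [0.484 0.412 0.225] [-1.177  0.365  0.772  1.926 -0.885  0.855  0.083] [ 0.351 -0.303 -1.475]
```

Emit:
drive_tool(steps=[[1,0,0,12,0],[1,0,0,16,0],[1,0,0,16,0],[1,0,0,16,0],[1,0,-15,0,0],[1,0,-20,0,0]])

```text
clock: 32.25
position: [0.4834, 0.3777, 0.2856]
ee_rot: [-2.0, -1.978, -0.543]
force: [0.2, -0.1, -1.1]
width: 0.212
gripper_force: 40.0
```

Emit:
drive_tool(steps=[[1,-5,-18,0,0],[1,-5,-24,0,0],[1,-5,-26,0,0],[1,-5,-26,0,0],[1,-5,-26,0,0],[1,-5,-26,0,0],[1,-5,-26,0,0],[1,-5,-26,0,0],[1,-5,-26,0,0],[1,-5,-26,0,0],[1,-5,-26,0,0],[1,-5,-26,0,0],[1,-5,-26,0,0],[1,-5,-26,0,0],[1,-5,-22,0,0],[1,-5,-12,0,0],[1,0,0,-20,0],[1,0,0,-28,0],[1,0,0,-28,0],[1,0,0,-22,0]])

```text
clock: 33.92
position: [0.4026, -0.0114, 0.185]
ee_rot: [-2.004, -1.974, -0.541]
force: [0.0, -0.4, -0.8]
width: 0.211
gripper_force: 40.0
```

```bash
python3 st.py; python3 - <<'E'
from h import *
t=snap('top','t19'); im=t['image']; h=cv2.cvtColor(im,cv2.COLOR_RGB2HSV)
m=((im.max(2)<115)&(h[...,1]>60)&((h[...,0]<18)|(h[...,0]>170))).astype(np.uint8); m[:165]=0;m[270:]=0;m[:,:186]=0;m[:,232:]=0
for k in cv2.findContours(m,0,1)[0]:
    if cv2.contourArea(k)>25: e=cv2.fitEllipse(k); M=cv2.moments(k); print(e,cv2.boundingRect(k),onz(t,*e[0],.03).round(3))
# slab +y edge (left side) along the biscuit rows: brightness profile
for v in (215,225,235): print(v,im[v,180:196].mean(1).round().astype(int), [onz(t,u,v,.022)[1].round(3) for u in(186,190)])
d=np.abs(im.astype(int)-load('top0')['image'].astype(int))[135:195,188:230].max(2); print('macaron area diff',(d>40).sum())
E
```

```text
33.9167 [ 0.403 -0.011  0.185] [-0.556  0.312  1.099  2.213 -0.795  1.145  1.009] [ 0.017 -0.395 -0.804]
[[-0.001  0.997  0.071]
 [ 0.894 -0.031  0.447]
 [ 0.448  0.064 -0.892]]
((196.3351593017578, 229.52723693847656), (16.780784606933594, 18.238849639892578), 54.90074920654297) (187, 221, 19, 18) [0.485 0.449 0.03 ]
215 [166 169 168 169 173 173 171 170 170 173 167 169 173 174 185 190] [np.float64(0.489), np.float64(0.476)]
225 [182 181 179 182 176 180 176 141  94  43  35  42  50  45  49  57] [np.float64(0.487), np.float64(0.474)]
235 [161 164 159 161 163 164 155 128  87  47  31  34  39  42  32  41] [np.float64(0.486), np.float64(0.472)]
macaron area diff 0
```

The top view confirms the biscuit lies flat, coated face up, at (0.485,0.449), with the macarons unchanged. Laying the turner down on the worktop.

Emit:
drive_tool(steps=[[1,0,0,-6,0],[1,0,0,-6,0],[1,0,-15,-3,0],[1,0,-15,-3,0],[1,0,-15,-5,0],[1,0,-15,-5,0],[1,0,-14,-7,0],[1,0,-14,-7,0],[1,0,-13,-9,0],[1,0,-13,-9,0],[1,0,-11,-11,0],[1,0,-11,-11,0],[1,0,-9,-13,0],[1,0,-9,-13,0],[1,0,-7,-14,0],[1,0,-7,-14,0],[1,0,-4,-11,0],[1,0,-4,-10,0],[1,0,0,0,0]], grip_force=3)

```text
clock: 35.55
position: [0.4038, -0.1874, 0.0293]
ee_rot: [-2.004, -1.975, -0.54]
force: [0.3, 0.2, -0.4]
width: 0.219
gripper_force: 3.0
```

```bash
sed -i 's/(-90,-80,-70,-60)/(-30,-10,0,10)/' blade.py; python3 blade.py w20; python3 lk.py w20
```

```text
handle [ 0.4031 -0.1912  0.038 ] width 0.22067914361791469 F [-0.1  1.1 -0.5]
-30 tip [ 0.403 -0.054 -0.08 ] [[282.0, 158.0], [351.0, 158.0], [285.0, 118.0], [345.0, 118.0]]
-10 tip [ 0.403 -0.022 -0.026] [[279.0, 117.0], [356.0, 117.0], [280.0, 58.0], [351.0, 59.0]]
0 tip [ 0.403 -0.013  0.004] [[276.0, 96.0], [360.0, 96.0], [276.0, 23.0], [356.0, 25.0]]
10 tip [ 0.403 -0.01   0.035] [[273.0, 74.0], [365.0, 75.0], [271.0, -16.0], [363.0, -13.0]]
945.0 (316, 143, 22, 67) [[321, 143], [316, 208], [336, 209], [334, 144]]
5535.0 (285, 51, 83, 72) [[288, 51], [285, 121], [367, 122], [365, 53]]
```

Emit:
drive_tool(steps=[[1,0,0,-5,0],[1,0,0,-5,0],[0.5,0,0,0,0],[0.5,0,0,0,0],[0.5,0,0,0,0],[0.5,0,0,0,0],[0.5,0,0,0,0],[0.5,0,-2,5,0],[0.5,0,-5,12,0],[0.5,0,-5,25,0],[0.5,0,0,35,0],[0.5,0,0,35,0],[0.5,0,0,35,0],[0.5,0,0,20,0],[0.5,0,0,0,0]])

```text
clock: 36.85
position: [0.4045, -0.2012, 0.1919]
ee_rot: [-2.007, -1.979, -0.545]
force: [0.4, 0.0, -0.0]
width: 0.501
gripper_force: 0.0
```

```bash
python3 st.py|head -1; python3 - <<'E'
from h import *
w=snap('wrist','w21'); hsv=cv2.cvtColor(w['image'],cv2.COLOR_RGB2HSV)
m=((hsv[...,0]>85)&(hsv[...,0]<125)&(hsv[...,1]>15)&(hsv[...,1]<80)&(hsv[...,2]>120)).astype(np.uint8); m[240:]=0; m[:,:200]=0;m[:,440:]=0
m=cv2.morphologyEx(m,cv2.MORPH_OPEN,np.ones((5,5)))
for k in cv2.findContours(m,0,1)[0]:
    if cv2.contourArea(k)>300: x,y,a,b=cv2.boundingRect(k); print((x,y,a,b),onz(w,x+a/2,y,.01).round(3),onz(w,x+a/2,y+b,.01).round(3))
from bt import *
t=snap('top','t22'); im=t['image']; h=cv2.cvtColor(im,cv2.COLOR_RGB2HSV)
m=((im.max(2)<115)&(h[...,1]>60)&((h[...,0]<18)|(h[...,0]>170))).astype(np.uint8); m[:165]=0;m[270:]=0;m[:,:180]=0;m[:,232:]=0
for k in cv2.findContours(m,0,1)[0]:
    if cv2.contourArea(k)>25: e=cv2.fitEllipse(k); print(e,onz(t,*e[0],.03).round(3))
print(observe()['width'],observe()['force'].round(1))
E
```

```text
36.85 [ 0.405 -0.201  0.192] [-0.054  0.516  1.039  1.964 -0.759  1.393  1.32 ] [ 0.36   0.02  -0.039]
(294, 117, 48, 105) [ 0.412 -0.033  0.01 ] [ 0.408 -0.173  0.01 ]
((196.33486938476562, 229.47933959960938), (16.889114379882812, 18.207468032836914), 54.322689056396484) [0.485 0.449 0.03 ]
0.5018568415579331 [ 0.8  1.1 -0.8]
```

The turner lies on the worktop with its blade end at y≈−0.03, the gripper is clear of it, and the biscuit hasn't moved. Handing in.

```bash
python3 -c "
from cell import arm
print(arm.sign_off())"
```

```text
the job is handed in; nothing more can be done
None
```

I handed the job in at 36.9 s: the biscuit lies flat, coated face up, on the marble with the macarons undisturbed and the turner on the worktop; its edge is about flush with the slab's side, and since the drive has no tilt axis I flipped it by pivoting the turner in the loosened grip and tipping the biscuit over its edge, so the last part of the turn was a free topple, not a turn of the wrist.

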